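Dock the loan chestpieces

ROBOT

A 6-joint arm with a two-finger parallel gripper is mounted at the origin on the work surface. World frame = base frame: x ahead of the robot, y to its left, z up, the work surface at z = 0. Lengths are in m, angles in rad, forces in N, time in s.
With the tool pointing down it reaches from about 0.325 to 0.85 m from the base axis. Payload 15.5 kg.
Tool frame: the origin (TCP) lies midway between the tips of the shut fingers; the grasp point (between the pads) lies 19 mm behind it; z points along the fingers, y is the direction in which the jaws open and shut (so a half turn about z gives the same grasp; the last joint's range is limited). The gripper opens to 91 mm and grips with 3 to 60 N. Pads are 32 mm wide; open, the fingers measure 118 mm over their backs; the gripper's body (76 mm by 178 mm) begins 60 mm behind the grasp point.
Start: joints at [1.113, 0.494, 1.345, -0, 1.302, -0.096], TCP at [0.221, 0.585, 0.214] pointing down, gripper open.
Joint ranges: [-2.91, 2.91], [-0.82, 2.16], [0.22, 2.67], [-1.22, 4.37], [0.12, 2.79], [-3.08, 3.08]. Speed limits (rad/s): [1.89, 1.89, 2.57, 3.01, 3.01, 3.01].

INTERFACE

Orientations are given as a rotation vector (axis times angle).
In Python, from station import state, read_camera, camera_info, job_done gives the robot as it stands. The module is installed in compiled form; this text tells all that it offers.
- The arm moves only by the tool send_rows, never from a script. Its argument "steps" is a list of rows, each a list of 3 entries, a list of its own where there are three numbers: the shift along the tool's x, y, z each as a share of 0.06 m, from -1 to 1, then the turn about the tool's z as a share of 4 degrees, from -1 to 1, then the finger opening in mm, from 0 to 91.2. In form: [[[x, y, z], yaw, gripper], ...]. A call has exactly 5 rows; each row shifts and turns the commanded pose from where the row before left it, along the tool's axes as they then stand; what a row does not reach is not made up. A row lasts 1/8 s, in which the tool goes at most 62.5 mm and 10.7 degrees, less where a joint would pass 70% of its speed; a pose out of reach is approached as far as the arm can. A call with a number of a shift or a turn outside -1 to 1 is refused whole. A call with a gripper value outside its range is refused whole. The fingers move at their own pace and stop on an object; "force" is the grip in N (left out, the last holds). Time passes only in rows, so rows that do not move let the fingers close, or fill a call up. It gives the time, the measured TCP pose, the force and the opening at its end, in the units of the state.
- state(): the state, without advancing time (a new reading comes with each control period).
- read_camera(name): name is "scene" or "top" or "wrist"; returns the picture (384x512x3 uint8, red, green, blue); there is no depth.
- camera_info(name): a dict with "fx", "fy", "cx", "cy" (pixels), "k1" (the pictures are not rectified: a ray, as slopes to the right and down, at radius r is drawn at 1 + k1 r^2 times it, then the intrinsics apply), "R" (3x3) and "t" (3): a world point X has camera coordinates R X + t; the wrist camera has in their place "hand_eye" (4x4, takes a point from camera to tool coordinates, whose origin is the TCP and whose axes are the flange's). Camera axes: x right, y down, z forward; pixel columns grow to the right and rows downward; lengths in m; the calibration is good to about 2 mm. A picture is of the moment at which its call begins: read the wrist's pose just before it. camera_info takes no time and is no camera call.
- job_done(): hands the job in, once; it reports no verdict.
The state is a dict: "clock": time; "joint_pos": joint angles; "joint_velocities": joint speeds; "tau": joint torques, N m; "eef_pos": TCP position; "tool_rot": TCP orientation; "wrist_force": force on the tool from outside, world axes, zero at the start; "ft_torque": the same for the moment, N m; "grip_width": finger opening in m.
Only numpy, scipy, OpenCV 4.12 (cv2) and the standard library are available. Lean on these libraries where they do the work, as an engineer would, in place of code of your own. Each camera call takes 0.05 s, during which the arm holds its last target.

TASK

Draw the flat dock tray out of its white housing as far as it goes, by pressing on its front lip and pulling. Then lift every teal chestpiece off the peg rail and dock each on a post of its own: slide it down over the T-bar, push it down against the spring and give it a quarter turn, so that it stays locked upright and centred on its post when let go. Leave the tray out and the other things on the counter as they are.

Things in the scene. Friction and masses are not known exactly. Their poses are not given: they have to be found in the camera images.
- tray (a joint): slide of the grey dock tray (flat slab 200 x 335 mm, top 20 mm above the counter) out of a low white housing (370 mm wide, 102 mm high, open in front). In m: 0 parked, 0.14 right out at its stop on the robot's side; starts at 0 to 0.03. About 2 N slides it and it stays where left. No handle: press on top of the protruding lip and pull
- tray_pad (a point): centre of the black rubber strip (45 x 250 mm, 0.7 mm thick, long side along y) on the tray's front lip, at the tray's top face; moves with the tray. x points into the housing (the tray comes out along -x), z up. Parked, it lies 41 mm in front of the housing, and the lip sticks out 70 mm
- chest1_c (a point): teal chestpiece, 0.10 to 0.21 kg: round body 84 mm across, 34 mm high; on it an upright rectangular bail handle, 20 mm thick along x, 52 mm wide over its flat outer faces along y, 34 to 82 mm above the underside; its top bar is 10 mm thick, its opening 36 mm wide, 38 mm high. Point: on its axis, half-way up (41 mm). z up, y along the handle's width. None if absent
- chest2_c (a point): teal chestpiece, same as chest1, same point and axes. The underside of each is a 6 mm steel plate with a slot 46 mm long (along y, in line with the handle) and 15 mm wide; above it the body is hollow (52 mm square, 22 mm high), so that a post's T-bar passes the slot and has room to turn inside. None if absent
- chest3_c (a point): teal chestpiece, same as chest1, same point and axes. Hung on a dowel by its handle's top bar, underside 30 mm above the counter, 20 to 32 mm from the dowel's tip towards the board. Knocked off, it may stand on the counter. None if absent
- post1 (a point): docking post, one of three 115 mm apart along y on the tray, 106 mm behind the rubber strip: point on its axis at the tray's top face, moves with the tray, z up. 8 mm thick, with a T-bar on top along the point's y, 40 mm long over its round ends, 10 mm thick, 24 to 34 mm above the point. A chestpiece goes over it with its slot in line with the T-bar
- post2 (a point): docking post, same as post1. Round each post a steel spring collar, 54 mm across, its top 22 mm above the point, goes down 10 mm (2.4 N at first, 6.4 N right down). A chestpiece over the T-bar must be pushed down until its underside is 12 to 16 mm above the point; then it can be turned, either way
- post3 (a point): docking post, same as post1. Turned a quarter and let go, a chestpiece is lifted by the collar against the T-bar's underside and stays locked, underside 18 mm above the point (its centre 59 mm). Not turned, it comes up again and can be lifted off; resting crosswise on the T-bar its underside is at 34 mm
- dowel1 (a point): rounded tip of a dowel of the beech peg rail: centre of its 18 mm ball end, 95 mm above the counter. Dowels are level, 14 mm thick, 72 mm long, 130 mm apart along y; x points from the tip to the board, z up. The board spans 80 to 126 mm above the counter. A dowel may be empty
- dowel2 (a point): tip of another dowel, same as dowel1. To take a chestpiece off: lift it 8 to 15 mm, then draw it along -x until its handle is past the ball end
- dowel3 (a point): tip of another dowel, same as dowel1
- jar: blue glass jar with cork lid, 76 mm across, 108 mm high; origin at its underside. A bystander: leave it alone
- stapler: grey stapler, 130 mm long along x, 35 mm wide, 48 mm high; origin at its underside. A bystander
- tip1: stainless otoscope tip, a cone 32 mm across, 58 mm high; origin at its underside. A bystander
- tip2: the other otoscope tip, same size. A bystander
- gel: white bottle, 64 mm across, 160 mm high; origin at its underside. A bystander
- cards: cardboard box 100 x 150 x 35 mm; origin at its underside. A bystander
- cup: white cup, 72 mm across, 90 mm high; origin at its underside. A bystander
Mind the look-alikes: they are no part of the job. What is shaped like the part that bears chest2_c but pink or red is not meant.

How it is judged:
By the outcome, as a careful person would: the job done as asked, in the order asked, and still so for the second after the job is handed in, with the robot touching nothing.
Of chest1, chest2, chest3 only 2 to 3 are there at a start; the rules pass over those that are not, and their reading is None.
At some moment in a run one of chest1, chest2, chest3 may be knocked a few centimetres aside while the robot is not near it.
Once in a run the grip may slacken for a moment while it holds something.
It also fails if it takes over 210 s, if anything falls off the work surface, if the arm or the gripper's body presses on something with over 40 N, if the wrist force passes 120 N, or if a joint passes its speed limit or range.

## Working session

There is one attempt and no reset: what is moved stays moved. The work goes in short steps, Python scripts to look and compute and a tool call to move; the robot and the scene stay as the last step left them, time stands still between calls to the robot, and variables do not carry over. Pictures are saved under pics/ and viewed, and the job is handed in when it is done.

Besides the shell and the picture viewer there is one more tool, called after "Request:" by a JSON object that holds its "fn" and its "kwargs", one argument or row to a line. send_rows: Moves the arm, as the interface text tells. Its arguments: {"type":"object","properties":{"steps":{"type":"array"},"force":{"type":"number"}},"required":["steps"]}

```bash
mkdir -p pics
python3 - <<'E'
from station import *
import cv2
print(state())
for n in ["scene","top","wrist"]:
    print(n,camera_info(n))
    cv2.imwrite(f"pics/{n}0.png",read_camera(n)[:,:,::-1])
E
```

```text
{'clock': 0.0, 'joint_pos': array([ 1.11350545e+00,  4.94199057e-01,  1.34612073e+00, -1.62978364e-05,
        1.30247747e+00, -9.54564400e-02]), 'joint_velocities': array([-1.10470764e-03, -9.13230587e-05,  6.82306274e-04, -7.22258909e-04,
       -1.32597088e-04,  2.66939680e-04]), 'tau': array([-2.52397724e-03, -8.78841233e+01, -3.81860411e+01,  7.05509260e-02,
        5.33253851e-02, -6.30202612e-05]), 'eef_pos': array([0.2210574 , 0.58420737, 0.21333191]), 'tool_rot': array([-5.65209517e-01, -3.09001117e+00,  1.82693808e-03]), 'wrist_force': array([0.20924931, 0.42655582, 0.71100977]), 'ft_torque': array([ 0.02063424, -0.03530402,  0.03886728]), 'grip_width': 0.09081688786741807}
scene {'fx': 431.2831806849945, 'fy': 431.2831806849945, 'cx': 253.15011458421313, 'cy': 191.35800298106702, 'k1': -0.012365472082887827, 'R': array([[-0.79902284,  0.60118182, -0.01195458],
       [ 0.45238122,  0.58791899, -0.67059861],
       [-0.39612337, -0.54123164, -0.74172407]]), 't': array([ 0.46264287, -0.15041077,  1.59017842])}
top {'fx': 442.550284314035, 'fy': 442.550284314035, 'cx': 253.76868397710282, 'cy': 186.81994011848502, 'k1': -0.13720516761490648, 'R': array([[-0.01024302, -0.99994481,  0.00233674],
       [-0.98357894,  0.00965422, -0.18022005],
       [ 0.18018754, -0.00414437, -0.98362354]]), 't': array([-0.06620351,  0.54598221,  1.2673725 ])}
wrist {'fx': 332.8283035649365, 'fy': 332.8283035649365, 'cx': 255.63246272202753, 'cy': 193.61049206405326, 'k1': -0.0095530574642345, 'hand_eye': array([[-2.62657753e-04, -9.68776834e-01, -2.47934218e-01,
         7.00041539e-02],
       [ 9.99999830e-01, -3.83532865e-04,  4.39229596e-04,
         4.26987944e-04],
       [-5.20606378e-04, -2.47934060e-01,  9.68776770e-01,
        -1.71269438e-01],
       [ 0.00000000e+00,  0.00000000e+00,  0.00000000e+00,
         1.00000000e+00]])}
```

View pics/scene0.png

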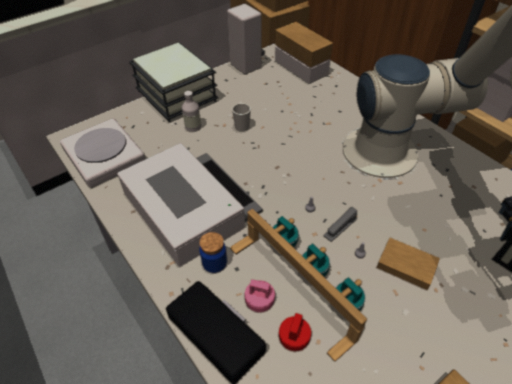

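View pics/top0.png

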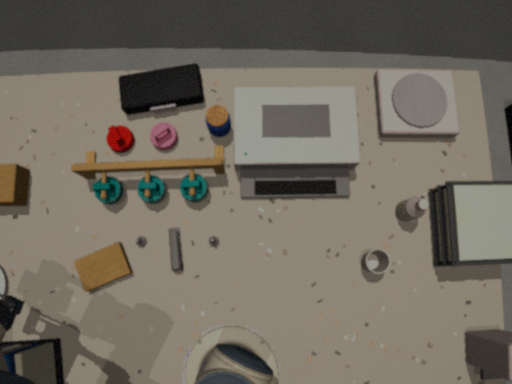

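View pics/wrist0.png

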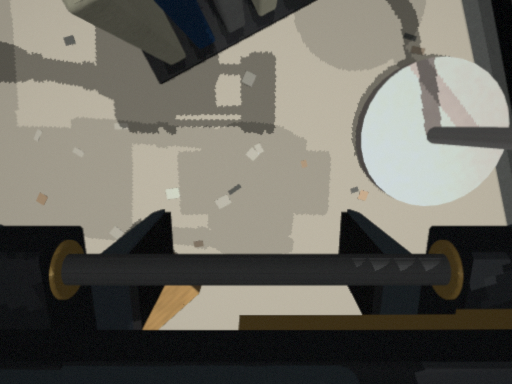

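The top view shows three teal chestpieces on the rail at about (107,190), (151,189) and (194,187). The tray's black strip is at about (295,187). I'll measure the positions from enlarged crops.

```bash
cat > h.py <<'E'
import numpy as np, cv2
from scipy.spatial.transform import Rotation as Ro
from station import *
def K(i): return np.array([[i['fx'],0,i['cx']],[0,i['fy'],i['cy']],[0,0,1.]])
def cam(n, st=None):
    i=camera_info(n)
    if n!='wrist': R,t=np.array(i['R']),np.array(i['t'])
    else:
        T=np.eye(4);T[:3,:3]=Ro.from_rotvec(st['tool_rot']).as_matrix();T[:3,3]=st['eef_pos']
        W=np.linalg.inv(T@np.array(i['hand_eye']));R,t=W[:3,:3],W[:3,3]
    return dict(K=K(i),D=np.array([i['k1'],0,0,0.]),R=R,t=t)
def ray(c,uv):
    p=cv2.undistortPoints(np.array([[uv]],float),c['K'],c['D'])[0,0]
    # k1 model same as opencv
    d=c['R'].T@np.array([p[0],p[1],1]);o=-c['R'].T@c['t'];return o,d/np.linalg.norm(d)
def atz(c,uv,z):
    o,d=ray(c,uv);return o+d*(z-o[2])/d[2]
def tri(*obs):
    A=np.zeros((3,3));b=np.zeros(3)
    for c,uv in obs:
        o,d=ray(c,uv);P=np.eye(3)-np.outer(d,d);A+=P;b+=P@o
    X=np.linalg.solve(A,b)
    return X,[round(1000*np.linalg.norm((np.eye(3)-np.outer(ray(c,uv)[1],ray(c,uv)[1]))@(X-ray(c,uv)[0])),1) for c,uv in obs]
def proj(c,X):
    p,_=cv2.projectPoints(np.array(X,float).reshape(-1,1,3),cv2.Rodrigues(c['R'])[0],c['t'],c['K'],c['D']);return p[:,0]
def crop(n,f,x0,y0,x1,y1,s,img=None):
    im=cv2.imread(f) if img is None else img
    c=im[y0:y1,x0:x1];c=cv2.resize(c,None,fx=s,fy=s,interpolation=cv2.INTER_CUBIC)
    for u in range((x0+9)//10*10,x1,10):
        cv2.line(c,(int((u-x0+.5)*s),0),(int((u-x0+.5)*s),8 if u%50 else 16),(0,0,255),1)
        if u%20==0: cv2.putText(c,str(u),(int((u-x0)*s),25),0,.4,(0,0,255),1)
    for v in range((y0+9)//10*10,y1,10):
        cv2.line(c,(0,int((v-y0+.5)*s)),(8,int((v-y0+.5)*s)),(0,0,255),1)
        if v%20==0: cv2.putText(c,str(v),(10,int((v-y0+.5)*s)+4),0,.4,(0,0,255),1)
    cv2.imwrite(n,c)
E
python3 - <<'E'
from h import *
crop('pics/top0_a.png','pics/top0.png',70,140,230,220,5)
crop('pics/top0_b.png','pics/top0.png',230,140,360,210,6)
crop('pics/scene0_a.png','pics/scene0.png',190,140,290,215,7)
crop('pics/scene0_b.png','pics/scene0.png',225,200,385,320,5)
E
```

```text
(no output)
```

View pics/top0_a.png

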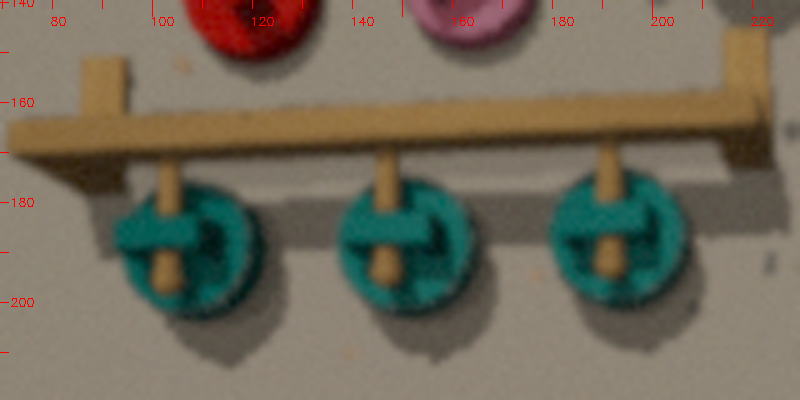

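View pics/top0_b.png

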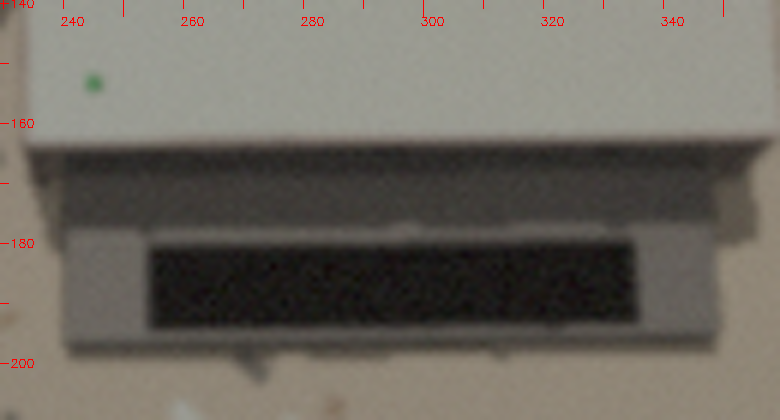

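View pics/scene0_a.png

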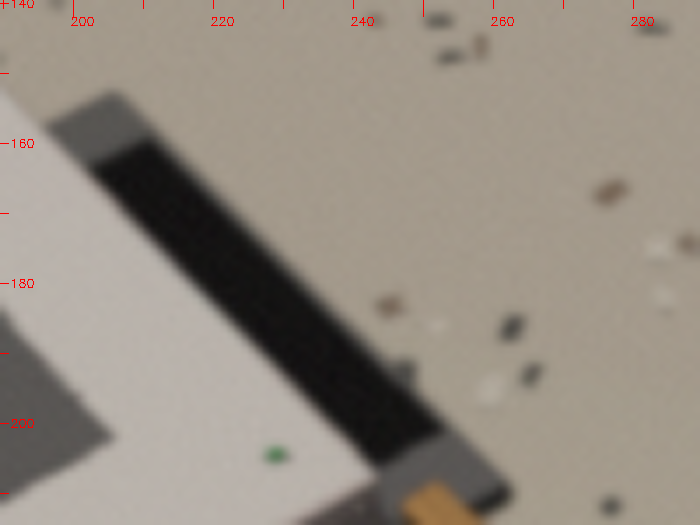

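View pics/scene0_b.png

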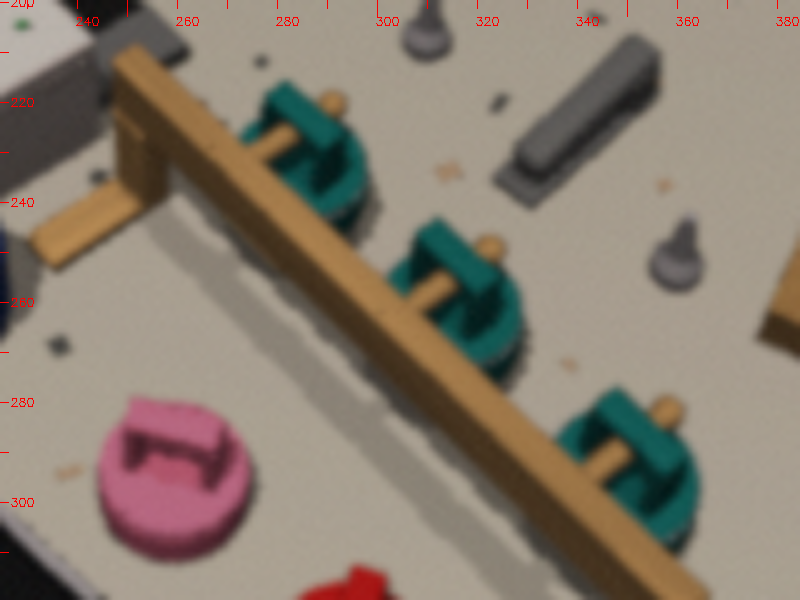

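Run:
```python
from h import *
np.set_printoptions(precision=4,suppress=True)
T=cam('top');S=cam('scene')
a=lambda x,y:(70+x/5-.4,140+y/5-.4)
b=lambda x,y:(230+x/6-.4,140+y/6-.4)
sa=lambda x,y:(190+x/7-.4,140+y/7-.4)
sb=lambda x,y:(225+x/5-.4,200+y/5-.4)
print("pad corners z=.02 (top)",[atz(T,b(*p),.02)[:2] for p in [(150,247),(633,241),(638,322),(150,328)]])
print("pad far+near corner tri",tri((T,b(150,328)),(S,sa(443,430))),tri((T,b(638,322)),(S,sa(152,140))))
for n,t,s in [("d-right",(610,268),(668-336,104)),("mid",(386,275),(489,248)),("left",(167,281),(667,411))]:
    print(n,tri((T,a(*t)),(S,sb(*s))))
# handle top bar corners: top-image centre of bar top & scene
for n,t,s in [("right",(600,218),(305,112)),("mid",(384,226),(458,252)),("left",(158,231),(637,427))]:
    print("bar",n,tri((T,a(*t)),(S,sb(*s))), atz(T,a(*t),.112))
# bodies
for n,t in [("right",(620,240)),("mid",(407,246)),("left",(195,251))]: print("body",n,atz(T,a(*t),.055))
```

```text
pad corners z=.02 (top) [array([ 0.5695, -0.0745]), array([ 0.5703, -0.3216]), array([ 0.5283, -0.3224]), array([ 0.5277, -0.0741])]
pad far+near corner tri (array([ 0.5266, -0.0731,  0.0202]), [np.float64(1.5), np.float64(1.5)]) (array([ 0.5268, -0.321 ,  0.0196]), [np.float64(2.0), np.float64(2.0)])
d-right (array([0.5202, 0.1072, 0.0945]), [np.float64(0.1), np.float64(0.1)])
mid (array([0.5173, 0.2371, 0.0952]), [np.float64(0.2), np.float64(0.2)])
left (array([0.5144, 0.3674, 0.0951]), [np.float64(0.5), np.float64(0.5)])
bar right (array([0.5459, 0.1115, 0.1113]), [np.float64(0.5), np.float64(0.5)]) [0.5461 0.111  0.112 ]
bar mid (array([0.5423, 0.2357, 0.1121]), [np.float64(0.6), np.float64(0.6)]) [0.5428 0.2353 0.112 ]
bar left (array([0.5413, 0.3691, 0.1097]), [np.float64(0.4), np.float64(0.4)]) [0.5412 0.368  0.112 ]
body right [0.5437 0.107  0.055 ]
body mid [0.5413 0.2349 0.055 ]
body left [0.5395 0.3644 0.055 ]
```

Measured dowel tips lie at z≈0.095, 130 mm apart, and the bar tops at z≈0.111, which matches the text. The pad is at about (0.549, -0.198, 0.020). I'll square the tool to the world axes first and shut the fingers.

Request:
{"fn": "send_rows", "kwargs": {
  "steps": [
    [[0,0,0],-1,0],
    [[0,0,0],-1,0],
    [[0,0,0],-1,0],
    [[0,0,0],-1,0],
    [[0,0,0],-1,0]
  ],
  "force": 30
}}

```text
clock: 0.78
eef_pos: [0.2211, 0.5844, 0.2136]
tool_rot: [-0.016, -3.141, 0.001]
wrist_force: [0.0, -1.2, 1.8]
grip_width: 0.0445
```

```bash
cat > st.py <<'E'
from h import *
import sys
np.set_printoptions(precision=4,suppress=True)
s=state();R=Ro.from_rotvec(s['tool_rot']).as_matrix()
print("t",round(s['clock'],2),"p",s['eef_pos'],"ytool",R[:,1],"yaw(deg) of y from world y ccw",round(np.degrees(np.arctan2(-R[0,1],R[1,1])),2),"F",s['wrist_force'],"grip",round(s['grip_width']*1000,1),"q",s['joint_pos'])
if len(sys.argv)>3:
    d=np.array([float(a) for a in sys.argv[1:4]])-s['eef_pos']
    print("delta world mm",d*1000,"tool shares",R.T@d/0.06)
E
python3 st.py .549 -.198 .1
```

```text
t 0.78 p [0.2211 0.5844 0.2136] ytool [ 0.0104  0.9999 -0.0005] yaw(deg) of y from world y ccw -0.6 F [ 0.0265 -1.2142  1.7681] grip 44.5 q [ 1.1135  0.4939  1.3458  0.      1.3025 -0.4469]
delta world mm [ 327.8742 -782.3848 -113.625 ] tool shares [ -5.6007 -12.981    1.8992]
```

Request:
{"fn": "send_rows", "kwargs": {
  "steps": [
    [[-0.4,-0.9,0],-0.15,0],
    [[-0.4,-0.9,0],0,0],
    [[-0.4,-0.9,0],0,0],
    [[-0.4,-0.9,0],0,0],
    [[-0.4,-0.9,0],0,0]
  ]
}}

```text
clock: 1.4
eef_pos: [0.3404, 0.3123, 0.2139]
tool_rot: [0.003, 3.141, 0.0]
wrist_force: [0.4, -0.3, -0.1]
grip_width: 0.0004
```

Request:
{"fn": "send_rows", "kwargs": {
  "steps": [
    [[-0.4,-0.9,0],0,0],
    [[-0.4,-0.9,0],0,0],
    [[-0.4,-0.9,0],0,0],
    [[-0.4,-0.9,0],0,0],
    [[-0.4,-0.9,0],0,0]
  ]
}}

```text
clock: 2.02
eef_pos: [0.4599, 0.0418, 0.214]
tool_rot: [0.004, 3.141, 0.0]
wrist_force: [1.1, 0.2, 0.5]
grip_width: 0.0004
```

```bash
python3 st.py .549 -.198 .04
```

```text
t 2.02 p [0.4599 0.0418 0.214 ] ytool [0.0024 1.     0.0001] yaw(deg) of y from world y ccw -0.14 F [1.0855 0.222  0.5316] grip 0.4 q [-0.0388  0.2649  1.7309  0.0001  1.1455 -1.6073]
delta world mm [  89.0917 -239.8054 -173.9917] tool shares [-1.4939 -3.9934  2.8999]
```

Request:
{"fn": "send_rows", "kwargs": {
  "steps": [
    [[-0.3,-0.8,0.3],0,0],
    [[-0.3,-0.8,0.3],0,0],
    [[-0.3,-0.8,0.3],0,0],
    [[-0.3,-0.8,0.3],0,0],
    [[-0.3,-0.8,0.3],0,0]
  ]
}}

```text
clock: 2.65
eef_pos: [0.5492, -0.1982, 0.1232]
tool_rot: [-0.004, -3.141, -0.0]
wrist_force: [0.7, 0.2, 0.8]
grip_width: 0.0004
```

Request:
{"fn": "send_rows", "kwargs": {
  "steps": [
    [[0,0,0.7],0,0],
    [[0,0,0.5],0,0],
    [[0,0,0.2],0,0],
    [[0,0,0.1],0,0],
    [[0,0,0],0,0]
  ]
}}

```text
clock: 3.28
eef_pos: [0.5493, -0.1965, 0.0345]
tool_rot: [0.003, 3.141, -0.001]
wrist_force: [-0.3, 0.1, 0.0]
grip_width: 0.0002
```

```bash
python3 st.py .549 -.198 .02
python3 - <<'E'
from h import *
cv2.imwrite("pics/top1.png",read_camera('top')[:,:,::-1]); crop('pics/top1a.png','pics/top1.png',220,130,370,220,5)
E
```

```text
t 3.27 p [ 0.5493 -0.1965  0.0345] ytool [ 0.002   1.     -0.0004] yaw(deg) of y from world y ccw -0.12 F [-0.2538  0.052   0.0236] grip 0.2 q [-0.4459  0.6609  1.6227 -0.      0.8572 -2.0146]
delta world mm [ -0.2743  -1.5078 -14.5141] tool shares [ 0.0047 -0.0251  0.2419]
```

View pics/top1a.png

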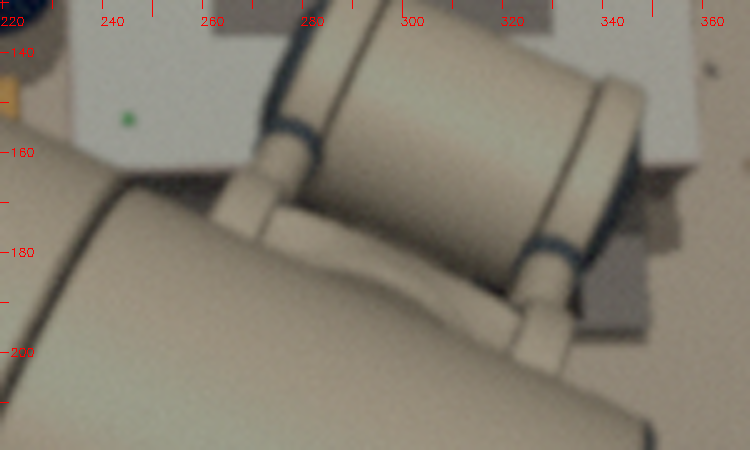

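Request:
{"fn": "send_rows", "kwargs": {
  "steps": [
    [[0,0,0.15],0,0],
    [[0,0,0.05],0,0],
    [[0,0,0.05],0,0],
    [[0,0,0.02],0,0],
    [[0,0,0],0,0]
  ]
}}

```text
clock: 3.95
eef_pos: [0.5509, -0.1965, 0.0201]
tool_rot: [0.004, 3.137, -0.002]
wrist_force: [-0.5, 9.5, 39.4]
grip_width: 0.0006
```

Request:
{"fn": "send_rows", "kwargs": {
  "steps": [
    [[0,0,-0.02],0,0],
    [[0,0,0],0,0],
    [[0,0,0],0,0],
    [[0,0,0],0,0],
    [[0,0,0],0,0]
  ]
}}

```text
clock: 4.58
eef_pos: [0.5501, -0.1964, 0.0202]
tool_rot: [0.004, 3.139, -0.001]
wrist_force: [1.4, 7.0, 20.6]
grip_width: 0.0006
```

20 N is a good pressing force, so I'll pull slowly.

Request:
{"fn": "send_rows", "kwargs": {
  "steps": [
    [[0.15,0,0],0,0],
    [[0.25,0,0],0,0],
    [[0.25,0,0],0,0],
    [[0.25,0,0],0,0],
    [[0.25,0,0],0,0]
  ]
}}

```text
clock: 5.2
eef_pos: [0.4811, -0.1968, 0.0202]
tool_rot: [0.004, 3.138, -0.002]
wrist_force: [2.3, 3.4, 21.9]
grip_width: 0.0005
```

Request:
{"fn": "send_rows", "kwargs": {
  "steps": [
    [[0.25,0,0],0,0],
    [[0.25,0,0],0,0],
    [[0.15,0,0],0,0],
    [[0.1,0,0],0,0],
    [[0.1,0,0],0,0]
  ]
}}

```text
clock: 5.82
eef_pos: [0.4303, -0.1969, 0.0202]
tool_rot: [0.004, 3.138, -0.003]
wrist_force: [2.4, 3.2, 28.3]
grip_width: 0.0003
```

Request:
{"fn": "send_rows", "kwargs": {
  "steps": [
    [[0.1,0,0],0,0],
    [[0.1,0,0],0,0],
    [[0.1,0,0],0,0],
    [[0.1,0,0],0,0],
    [[0.1,0,0],0,0]
  ]
}}

```text
clock: 6.45
eef_pos: [0.4024, -0.1981, 0.0202]
tool_rot: [0.004, 3.135, -0.006]
wrist_force: [12.4, 0.0, 18.6]
grip_width: 0.0003
```

The x force rose to 12 N, so the tray is at its stop. Next I'll lift off, move aside toward the rail and look.

Request:
{"fn": "send_rows", "kwargs": {
  "steps": [
    [[0,0,-0.3],0,0],
    [[0,0,-1],0,40],
    [[0,0,-1],0,80],
    [[0,0,-1],0,80],
    [[0,0.8,-0.5],0,80]
  ]
}}

```text
clock: 7.08
eef_pos: [0.4004, -0.1498, 0.2502]
tool_rot: [0.008, 3.137, -0.005]
wrist_force: [0.4, 0.6, -0.3]
grip_width: 0.0375
```

Request:
{"fn": "send_rows", "kwargs": {
  "steps": [
    [[0,1,0],0,80],
    [[0,1,0],0,80],
    [[0,1,0],0,80],
    [[0,0.8,0],0,80],
    [[0,0,0],0,80]
  ]
}}

```text
clock: 7.7
eef_pos: [0.3991, 0.0826, 0.247]
tool_rot: [-0.003, 3.141, 0.001]
wrist_force: [-0.1, -0.3, 0.3]
grip_width: 0.0801
```

```bash
python3 st.py
python3 - <<'E'
from h import *
for n in ('top','scene'): cv2.imwrite(f"pics/{n}2.png",read_camera(n)[:,:,::-1])
crop('pics/top2a.png','pics/top2.png',225,140,365,240,5)
crop('pics/scene2a.png','pics/scene2.png',180,130,320,230,5)
E
```

```text
t 7.7 p [0.3991 0.0826 0.247 ] ytool [-0.0022  1.      0.0004] yaw(deg) of y from world y ccw 0.13 F [-0.1152 -0.2591  0.3337] grip 80.1 q [ 0.0568  0.145   1.7913  0.0005  1.2051 -1.5163]
```

View pics/top2a.png

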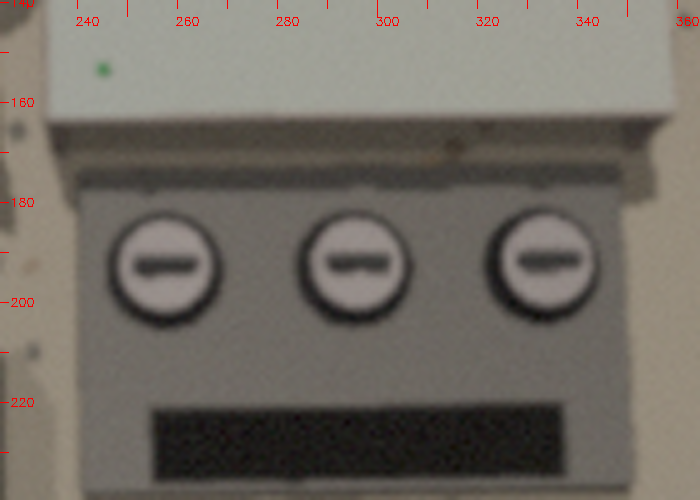

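View pics/scene2a.png

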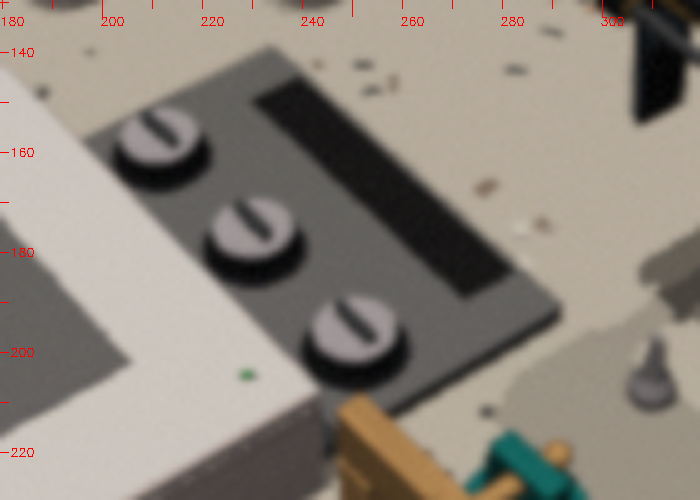

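View pics/top2.png

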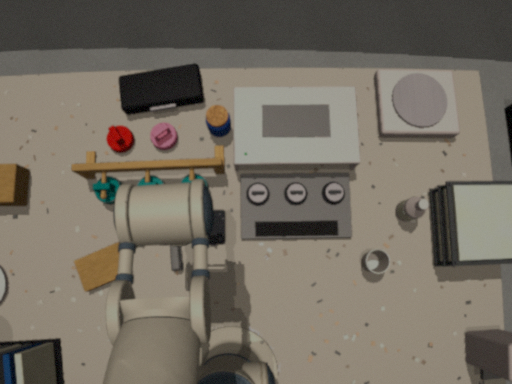

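Run:
```python
from h import *
np.set_printoptions(precision=4,suppress=True)
T=cam('top');S=cam('scene')
a=lambda x,y:(225+x/5-.4,140+y/5-.4)
s=lambda x,y:(180+x/5-.4,130+y/5-.4)
for t,c in [((166,266),(357,322)),((358,264),(254,221)),((549,261),(160,130))]:
    print(tri((T,a(*t)),(S,s(*c))),atz(T,a(*t),.054))
print([atz(T,a(*p),.0205)[:2] for p in [(153,409),(562,404),(564,474),(153,480)]])
print("housing front top edge",[atz(T,a(*p),.102)[:2] for p in [(50,118),(672,110)]], "housing scene z?")
```

```text
(array([ 0.5267, -0.0825,  0.0463]), [np.float64(1.4), np.float64(1.4)]) [ 0.5264 -0.0834  0.054 ]
(array([ 0.527 , -0.1973,  0.0467]), [np.float64(0.9), np.float64(0.9)]) [ 0.5265 -0.1972  0.054 ]
(array([ 0.5276, -0.3122,  0.0458]), [np.float64(1.1), np.float64(1.1)]) [ 0.5271 -0.3114  0.054 ]
[array([ 0.445, -0.075]), array([ 0.4451, -0.3221]), array([ 0.4028, -0.3216]), array([ 0.4024, -0.0746])]
housing front top edge [array([ 0.6055, -0.0169]), array([ 0.6074, -0.3787])] housing scene z?
```

Request:
{"fn": "send_rows", "kwargs": {
  "steps": [
    [[-0.4,-0.9,0.1],0,80],
    [[-0.4,-0.9,0.1],0,80],
    [[-0.4,-0.9,0.1],0,80],
    [[-0.4,-0.9,0.1],0,80],
    [[-0.1,-0.9,0.1],0,80]
  ]
}}

```text
clock: 8.43
eef_pos: [0.5012, -0.1941, 0.2165]
tool_rot: [0.007, 3.141, -0.0]
wrist_force: [0.5, -0.3, -0.2]
grip_width: 0.0803
```

Request:
{"fn": "send_rows", "kwargs": {
  "steps": [
    [[0,-0.2,0.1],0,80],
    [[0,0,0],0,80],
    [[0,0,0],0,80],
    [[0,0,0],0,80],
    [[0,0,0],0,80]
  ]
}}

```text
clock: 9.05
eef_pos: [0.501, -0.2016, 0.2112]
tool_rot: [0.002, 3.141, -0.0]
wrist_force: [-0.2, 0.1, -0.3]
grip_width: 0.0795
```

```bash
python3 - <<'E'
from h import *
import pickle
s=state();cv2.imwrite("pics/w3.png",read_camera('wrist')[:,:,::-1]);pickle.dump(s,open('w3.pkl','wb'))
E
python3 st.py
```

```text
t 9.1 p [ 0.501  -0.2018  0.2112] ytool [ 0.0013  1.     -0.0002] yaw(deg) of y from world y ccw -0.08 F [-1.3731  0.0821  0.4829] grip 80.2 q [-0.4934  0.3773  1.5592 -0.      1.2047 -2.0629]
```

View pics/w3.png

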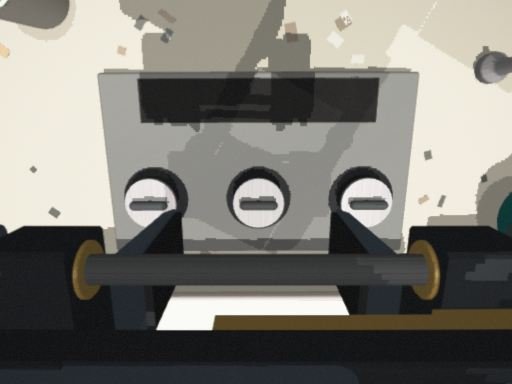

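Request:
{"fn": "send_rows", "kwargs": {
  "steps": [
    [[0.9,0,0],0,80],
    [[0,0.9,0],0,80],
    [[0,0,0],0,80],
    [[0,0,0],0,80],
    [[0,0,0],0,80]
  ]
}}

```text
clock: 9.72
eef_pos: [0.4474, -0.1487, 0.2109]
tool_rot: [0.004, 3.141, -0.0]
wrist_force: [1.0, -0.2, 0.3]
grip_width: 0.0798
```

```bash
python3 - <<'E'
from h import *
import pickle
s=state();cv2.imwrite("pics/w4.png",read_camera('wrist')[:,:,::-1]);pickle.dump(s,open('w4.pkl','wb'))
crop('pics/w3a.png','pics/w3.png',95,60,425,245,2.4)
crop('pics/w3b.png','pics/w3.png',110,160,410,240,2.6)
crop('pics/w4a.png','pics/w4.png',150,100,470,270,2.4)
E
python3 st.py
```

```text
t 9.78 p [ 0.4473 -0.1487  0.2109] ytool [ 0.0026  1.     -0.0002] yaw(deg) of y from world y ccw -0.15 F [-0.0755  0.6383 -0.8759] grip 79.8 q [-0.4477  0.2823  1.7146 -0.0001  1.1445 -2.0159]
```

View pics/w4.png

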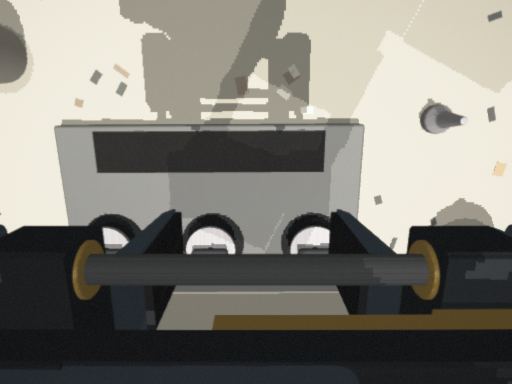

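View pics/w3a.png

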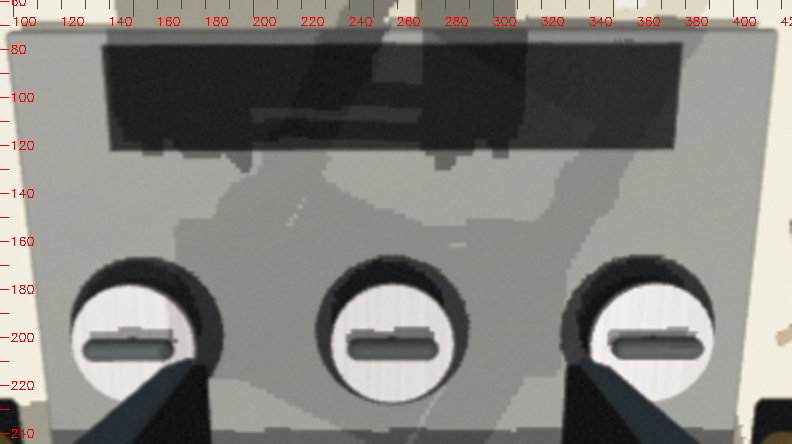

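Run:
```python
from h import *
import pickle
np.set_printoptions(precision=4,suppress=True)
s=pickle.load(open('w3.pkl','rb'));W=cam('wrist',s);T=cam('top')
a=lambda x,y:(95+x/2.4-.3,60+y/2.4-.3)
tt=lambda x,y:(225+x/5-.4,140+y/5-.4)
for p,t in [((128,349),(549,261)),((393,348),(358,264)),((658,348),(166,266))]:
    print(atz(W,a(*p),.054), tri((W,a(*p)),(T,tt(*t))))
print("ends",[atz(W,a(*p),.054)[:2] for p in [(347,348),(439,348)]])
print("pad",[atz(W,a(*p),.0207)[:2] for p in [(104,45),(682,43),(673,149),(111,150)]])
print("collar",atz(W,a(393,343),.042))
```

```text
[ 0.5274 -0.3117  0.054 ] (array([ 0.5267, -0.3109,  0.0565]), [np.float64(0.0), np.float64(0.0)])
[ 0.5271 -0.1981  0.054 ] (array([ 0.5269, -0.1977,  0.0534]), [np.float64(0.5), np.float64(0.5)])
[ 0.5273 -0.0845  0.054 ] (array([ 0.5273, -0.0836,  0.052 ]), [np.float64(0.6), np.float64(0.6)])
ends [array([ 0.5271, -0.2178]), array([ 0.5272, -0.1784])]
pad [array([ 0.4009, -0.3223]), array([ 0.4004, -0.0736]), array([ 0.4451, -0.0736]), array([ 0.4452, -0.323 ])]
collar [ 0.5283 -0.198   0.042 ]
```

Request:
{"fn": "send_rows", "kwargs": {
  "steps": [
    [[-0.1,0.86,-0.1],0,80],
    [[-0.1,0.86,-0.1],0,80],
    [[-0.1,0.86,-0.1],0,80],
    [[-0.1,0.86,-0.1],0,80],
    [[-0.1,0.84,-0.1],0,80]
  ]
}}

```text
clock: 10.4
eef_pos: [0.478, 0.1099, 0.2411]
tool_rot: [0.004, 3.141, -0.0]
wrist_force: [1.3, -1.1, -0.0]
grip_width: 0.0802
```

Request:
{"fn": "send_rows", "kwargs": {
  "steps": [
    [[0,0,0],0,80],
    [[0,0,0],0,80],
    [[0,0,0],0,80],
    [[0,0,0],0,80],
    [[0,0,0],0,80]
  ]
}}

```text
clock: 11.02
eef_pos: [0.4776, 0.108, 0.2409]
tool_rot: [-0.005, -3.142, 0.0]
wrist_force: [-0.6, -0.0, -0.2]
grip_width: 0.08
```

```bash
python3 - <<'E'
from h import *
import pickle
s=state();cv2.imwrite("pics/w5.png",read_camera('wrist')[:,:,::-1]);pickle.dump(s,open('w5.pkl','wb'))
E
python3 st.py
```

```text
t 11.07 p [0.4776 0.1081 0.2409] ytool [ 0.003  1.    -0.   ] yaw(deg) of y from world y ccw -0.17 F [0.8032 0.1773 0.3168] grip 80.2 q [ 0.1006  0.2743  1.6309 -0.      1.2365 -1.4672]
```

View pics/w5.png

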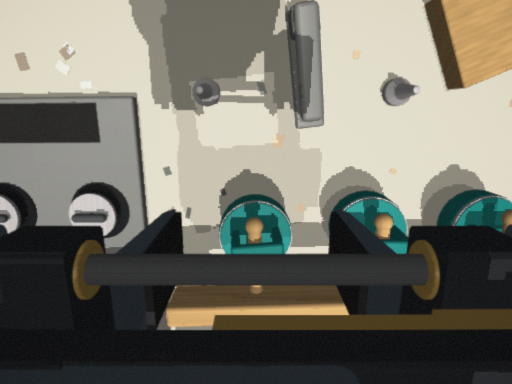

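Request:
{"fn": "send_rows", "kwargs": {
  "steps": [
    [[-0.5,0,0],0,80],
    [[-0.5,0,0],0,80],
    [[0,0,0],0,80],
    [[0,0,0],0,80],
    [[0,0,0],0,80]
  ]
}}

```text
clock: 11.7
eef_pos: [0.5368, 0.1084, 0.241]
tool_rot: [-0.003, -3.141, 0.0]
wrist_force: [0.2, -0.1, 0.5]
grip_width: 0.0797
```

```bash
python3 - <<'E'
from h import *
import pickle
s=state();cv2.imwrite("pics/w6.png",read_camera('wrist')[:,:,::-1]);pickle.dump(s,open('w6.pkl','wb'))
crop('pics/w6a.png','pics/w6.png',200,120,460,250,3)
E
python3 st.py
```

```text
t 11.75 p [0.5369 0.1084 0.2411] ytool [0.0021 1.     0.    ] yaw(deg) of y from world y ccw -0.12 F [ 0.4782 -0.2065  0.2333] grip 80.1 q [ 0.0902  0.3581  1.4994  0.      1.2841 -1.4785]
```

View pics/w6a.png

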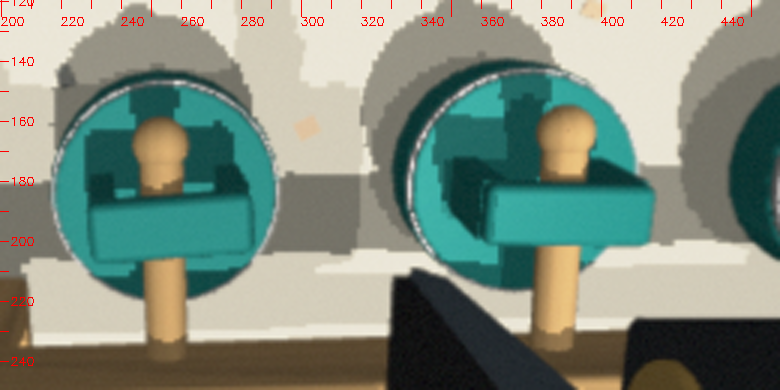

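Run:
```python
from h import *
import pickle
np.set_printoptions(precision=4,suppress=True)
s=pickle.load(open('w6.pkl','rb'));W=cam('wrist',s)
a=lambda x,y:(200+x/3-.33,120+y/3-.33)
for C in [[(90,208),(97,262),(253,247),(248,195)],[(488,187),(487,244),(648,243),(652,188)]]:
    P=np.array([atz(W,a(*p),.112)[:2] for p in C]);c=P.mean(0)
    v=(P[2]+P[3]-P[0]-P[1])/2; print(P*1000,c,"yaw ccw deg",np.degrees(np.arctan2(-v[0],v[1])),"w",np.linalg.norm(v))
print(atz(W,a(165,190),.064), atz(W,a(160,146),.095),atz(W,a(567,132),.095))
```

```text
[[539.377   84.9342]
 [556.8029  86.7505]
 [552.0423 135.5923]
 [535.3799 133.7389]] [0.5459 0.1103] yaw ccw deg 5.125042320756228 w 0.04901921389330253
[[533.0356 207.6514]
 [551.266  208.7432]
 [551.0815 259.2318]
 [533.4675 258.4116]] [0.5422 0.2335] yaw ccw deg -0.13996684487413472 w 0.050624531663456186
[0.5444 0.108  0.064 ] [0.523  0.1065 0.095 ] [0.5188 0.2373 0.095 ]
```

Request:
{"fn": "send_rows", "kwargs": {
  "steps": [
    [[-0.15,0.03,0.4],0,80],
    [[0,0,0.7],-1,80],
    [[0,0,0.7],-0.3,80],
    [[0,0,0.6],0,80],
    [[0,0,0.3],0,80]
  ]
}}

```text
clock: 12.38
eef_pos: [0.5453, 0.1101, 0.0773]
tool_rot: [0.139, -3.136, 0.0]
wrist_force: [0.3, -0.2, 0.9]
grip_width: 0.0798
```

```bash
python3 st.py .5459 .1103 .073
```

```text
t 12.38 p [0.5453 0.1101 0.0773] ytool [-0.0885  0.9961  0.    ] yaw(deg) of y from world y ccw 5.07 F [ 0.3173 -0.2352  0.8698] grip 79.8 q [ 0.0919  0.5708  1.6598  0.      0.913  -1.5675]
delta world mm [ 0.553   0.1837 -4.3206] tool shares [-0.0096  0.0022  0.072 ]
```

Request:
{"fn": "send_rows", "kwargs": {
  "steps": [
    [[0,0,0.1],0,70],
    [[0,0,0],0,40],
    [[0,0,0],0,40],
    [[0,0,0],0,40],
    [[0,0,0],0,40]
  ],
  "force": 40
}}

```text
clock: 13.0
eef_pos: [0.5471, 0.1102, 0.0738]
tool_rot: [-0.139, 3.137, 0.0]
wrist_force: [-0.8, -0.6, 8.1]
grip_width: 0.0521
```

```bash
python3 st.py .5459 .1103 .073
```

```text
t 13.0 p [0.5471 0.1102 0.0738] ytool [-0.0884  0.9961 -0.    ] yaw(deg) of y from world y ccw 5.07 F [-0.8106 -0.6438  8.1075] grip 52.1 q [ 0.0918  0.5766  1.6614 -0.      0.9021 -1.5675]
delta world mm [-1.2196  0.1012 -0.7648] tool shares [0.0201 0.0035 0.0127]
```

Request:
{"fn": "send_rows", "kwargs": {
  "steps": [
    [[0,0,-0.1],0,40],
    [[0,0,-0.1],0,40],
    [[0.2,0.01,0],0,40],
    [[0.5,0.03,0],0,40],
    [[0.6,0.04,0],0,40]
  ]
}}

```text
clock: 13.62
eef_pos: [0.4669, 0.1079, 0.0848]
tool_rot: [0.139, -3.138, 0.0]
wrist_force: [-0.0, -0.4, -2.1]
grip_width: 0.0517
```

```bash
python3 st.py .5278 -.083 .2
```

```text
t 13.62 p [0.4669 0.1079 0.0848] ytool [-0.0883  0.9961  0.    ] yaw(deg) of y from world y ccw 5.06 F [-0.0327 -0.3853 -2.0578] grip 51.7 q [ 0.1025  0.4794  1.8431  0.      0.8192 -1.5567]
delta world mm [  60.8788 -190.9327  115.184 ] tool shares [-0.7295 -3.2594 -1.9198]
```

Request:
{"fn": "send_rows", "kwargs": {
  "steps": [
    [[0,0,-0.6],0,40],
    [[0,0,-0.6],1,40],
    [[0,0,0],0.27,40],
    [[0,-0.9,0],0,40],
    [[-0.2,-0.9,0],0,40]
  ]
}}

```text
clock: 14.25
eef_pos: [0.4788, -0.0006, 0.156]
tool_rot: [0.003, -3.14, -0.0]
wrist_force: [1.2, 0.4, -1.4]
grip_width: 0.0519
```

```bash
python3 - <<'E'
from h import *
import pickle
s=state();cv2.imwrite("pics/w7.png",read_camera('wrist')[:,:,::-1]);pickle.dump(s,open('w7.pkl','wb'))
E
python3 st.py .5278 -.313 .16
```

```text
t 14.3 p [ 0.4812 -0.0064  0.1561] ytool [ 0.0003  1.     -0.002 ] yaw(deg) of y from world y ccw -0.01 F [ 4.2871 -5.766  -1.0382] grip 51.6 q [-0.1361  0.3684  1.7643 -0.0024  1.0083 -1.7053]
delta world mm [  46.6181 -306.5681    3.9006] tool shares [-0.7783 -5.1094 -0.0543]
```

View pics/w7.png

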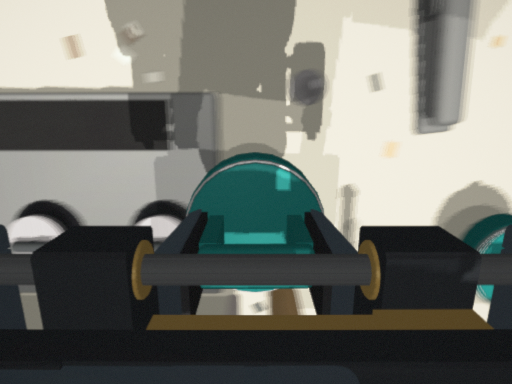

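Run:
```python
from h import *
import pickle
crop('pics/w7a.png','pics/w7.png',170,145,340,300,4.5)
s=pickle.load(open('w7.pkl','rb'))
# tool frame camera
i=camera_info('wrist');M=np.linalg.inv(np.array(i['hand_eye']));c=dict(K=K(i),D=np.array([i['k1'],0,0,0.]),R=M[:3,:3],t=M[:3,3])
def pr(x,y,z): return proj(c,[x,y,z])[0].round(1)
for off in (-.002,0,.002):
    print(off,"body top front",pr(.042+off,0,.0098),"bar rear top",pr(-.010+off,0,-.0382),"bar front top",pr(.010+off,0,-.0382),"bar front bottom-inner",pr(.010+off,0,-.0282))
print("sides",pr(0,.042,.0098),pr(0,-.042,.0098))
```

```text
-0.002 body top front [254.5 164.4] bar rear top [254.4 296.7] bar front top [254.3 255.6] bar front bottom-inner [254.4 246.4]
0 body top front [254.5 160.8] bar rear top [254.4 292.7] bar front top [254.3 251.3] bar front bottom-inner [254.4 242.3]
0.002 body top front [254.5 157.2] bar rear top [254.4 288.7] bar front top [254.3 247. ] bar front bottom-inner [254.4 238.3]
sides [327.1 232.8] [182.1 232.9]
```

View pics/w7a.png

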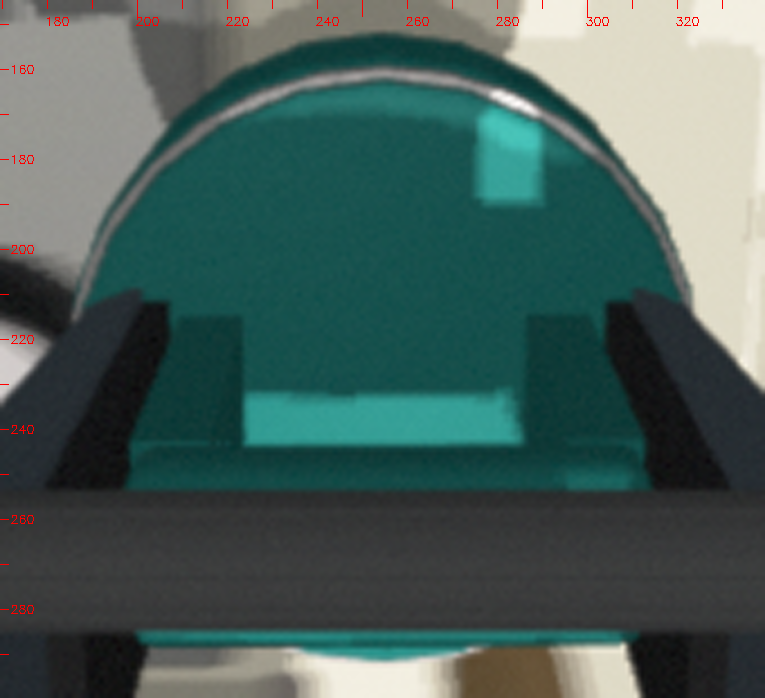

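Request:
{"fn": "send_rows", "kwargs": {
  "steps": [
    [[-0.16,-0.98,0],0,40],
    [[-0.16,-0.98,0],0,40],
    [[-0.16,-0.98,0],0,40],
    [[-0.16,-0.98,0],0,40],
    [[-0.16,-0.98,0],0,40]
  ]
}}

```text
clock: 14.92
eef_pos: [0.5276, -0.2954, 0.1555]
tool_rot: [0.0, -3.14, -0.002]
wrist_force: [1.1, 0.7, -2.1]
grip_width: 0.0518
```

Request:
{"fn": "send_rows", "kwargs": {
  "steps": [
    [[0,0,0.3],0,40],
    [[0,0,0.3],0,40],
    [[0,0,0],0,40],
    [[0,0,0],0,40],
    [[0,0,0],0,40]
  ]
}}

```text
clock: 15.55
eef_pos: [0.5287, -0.2939, 0.1215]
tool_rot: [-0.0, 3.141, -0.001]
wrist_force: [0.6, 0.3, -1.1]
grip_width: 0.0522
```

```bash
python3 st.py .5283 -.313 .105;python3 - <<'E'
from h import *
for n in ('scene',): cv2.imwrite(f"pics/{n}8.png",read_camera(n)[:,:,::-1])
crop('pics/scene8a.png','pics/scene8.png',170,80,330,220,5)
E
```

```text
t 15.55 p [ 0.5287 -0.2939  0.1215] ytool [-0.0002  1.     -0.0005] yaw(deg) of y from world y ccw 0.01 F [ 0.6205  0.2821 -1.0889] grip 52.2 q [-0.6061  0.5649  1.5014  0.      1.0744 -2.1771]
delta world mm [ -0.3716 -19.0841 -16.5171] tool shares [ 0.0065 -0.3179  0.2754]
```

View pics/scene8a.png

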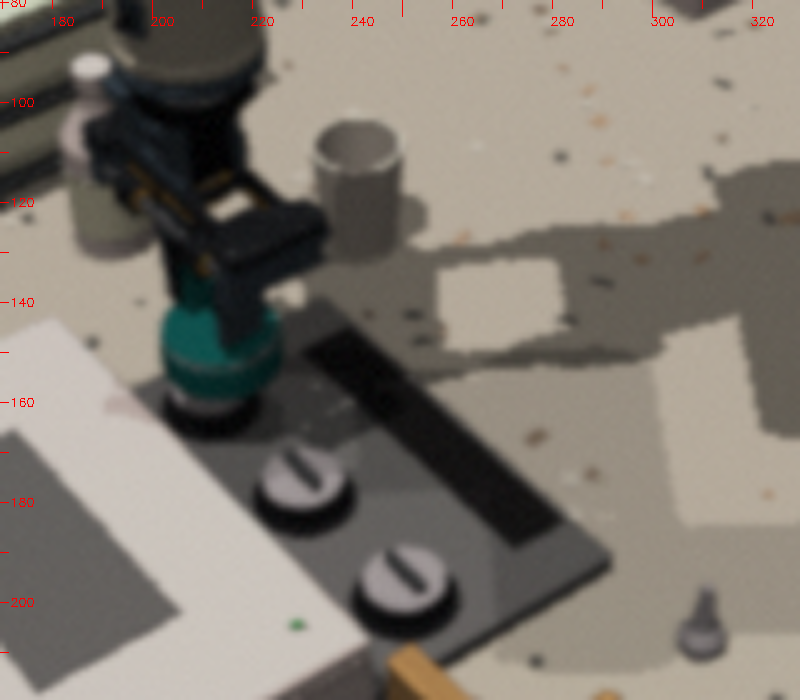

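Request:
{"fn": "send_rows", "kwargs": {
  "steps": [
    [[0.01,-0.32,0],0,40],
    [[0,0,0.2],0,40],
    [[0,0,0],0,40],
    [[0,0,0.1],0,40],
    [[0,0,0],0,40]
  ]
}}

```text
clock: 16.23
eef_pos: [0.5276, -0.3128, 0.1024]
tool_rot: [0.0, -3.141, -0.001]
wrist_force: [-0.1, -0.2, -1.7]
grip_width: 0.052
```

```bash
python3 st.py .5283 -.313 .0858
```

```text
t 16.23 p [ 0.5276 -0.3128  0.1024] ytool [-0.0001  1.      0.0006] yaw(deg) of y from world y ccw 0.0 F [-0.117  -0.1512 -1.7369] grip 52.0 q [-0.6325  0.5995  1.4947  0.      1.0483 -2.2034]
delta world mm [  0.7413  -0.2127 -16.6301] tool shares [-0.0126 -0.0037  0.2772]
```

Request:
{"fn": "send_rows", "kwargs": {
  "steps": [
    [[-0.01,0,0.05],0,40],
    [[0,0,0.05],0,40],
    [[0,0,0.05],0,40],
    [[0,0,0],0,40],
    [[0,0,0],0,40]
  ]
}}

```text
clock: 16.85
eef_pos: [0.5284, -0.3132, 0.0939]
tool_rot: [0.0, 3.142, 0.0]
wrist_force: [0.3, -0.5, -1.5]
grip_width: 0.0518
```

Request:
{"fn": "send_rows", "kwargs": {
  "steps": [
    [[0,0,0.08],0,40],
    [[0,0,0.07],0,40],
    [[0,0,0.06],0,40],
    [[0,0,0.06],0,40],
    [[0,0,0],0,40]
  ]
}}

```text
clock: 17.48
eef_pos: [0.5284, -0.3132, 0.0776]
tool_rot: [-0.0, -3.142, 0.0]
wrist_force: [-0.2, 0.7, 3.6]
grip_width: 0.0521
```

Request:
{"fn": "send_rows", "kwargs": {
  "steps": [
    [[0,0,0.02],0,40],
    [[0,0,0],1,40],
    [[0,0,0],1,40],
    [[0,0,0],1,40],
    [[0,0,0],1,40]
  ]
}}

```text
clock: 18.1
eef_pos: [0.5283, -0.3129, 0.0766]
tool_rot: [-0.441, -3.11, -0.001]
wrist_force: [-0.5, 1.5, 4.8]
grip_width: 0.0516
```

Request:
{"fn": "send_rows", "kwargs": {
  "steps": [
    [[0,0,0],1,40],
    [[0,0,0],1,40],
    [[0,0,0],1,40],
    [[0,0,0],1,40],
    [[0,0,0],1,40]
  ]
}}

```text
clock: 18.73
eef_pos: [0.5284, -0.3129, 0.0766]
tool_rot: [-0.974, -2.987, -0.001]
wrist_force: [-0.6, 2.7, 4.1]
grip_width: 0.0521
```

```bash
python3 st.py
```

```text
t 18.73 p [ 0.5284 -0.3129  0.0766] ytool [0.5898 0.8076 0.0004] yaw(deg) of y from world y ccw -36.14 F [-0.5898  2.6907  4.0993] grip 52.1 q [-0.632   0.6334  1.5139  0.0004  0.9945 -1.5722]
```

Request:
{"fn": "send_rows", "kwargs": {
  "steps": [
    [[0,0,0],1,40],
    [[0,0,0],1,40],
    [[0,0,0],1,40],
    [[0,0,0],1,40],
    [[0,0,0],1,40]
  ]
}}

```text
clock: 19.35
eef_pos: [0.5286, -0.3129, 0.0767]
tool_rot: [1.478, 2.772, 0.001]
wrist_force: [0.3, 1.7, 4.5]
grip_width: 0.0518
```

Request:
{"fn": "send_rows", "kwargs": {
  "steps": [
    [[0,0,0],1,40],
    [[0,0,0],1,40],
    [[0,0,0],1,40],
    [[0,0,0],1,40],
    [[0,0,0],1,40]
  ]
}}

```text
clock: 19.98
eef_pos: [0.5288, -0.313, 0.0767]
tool_rot: [1.937, 2.473, 0.001]
wrist_force: [0.6, 2.2, 3.8]
grip_width: 0.0522
```

Request:
{"fn": "send_rows", "kwargs": {
  "steps": [
    [[0,0,0],1,40],
    [[0,0,0],1,40],
    [[0,0,0],1,40],
    [[0,0,0],0.5,40],
    [[0,0,0],0,40]
  ]
}}

```text
clock: 20.6
eef_pos: [0.5287, -0.3132, 0.0767]
tool_rot: [2.221, 2.221, 0.0]
wrist_force: [1.1, 1.3, 4.1]
grip_width: 0.0521
```

```bash
python3 st.py;python3 - <<'E'
from h import *
for n in ('scene','wrist'): cv2.imwrite(f"pics/{n}9.png",read_camera(n)[:,:,::-1])
crop('pics/scene9a.png','pics/scene9.png',170,80,330,220,5)
E
```

```text
t 20.6 p [ 0.5287 -0.3132  0.0767] ytool [1.     0.0004 0.0006] yaw(deg) of y from world y ccw -89.98 F [1.1388 1.313  4.0812] grip 52.1 q [-0.6321  0.6334  1.5134  0.0002  0.994  -0.6326]
```

View pics/scene9a.png

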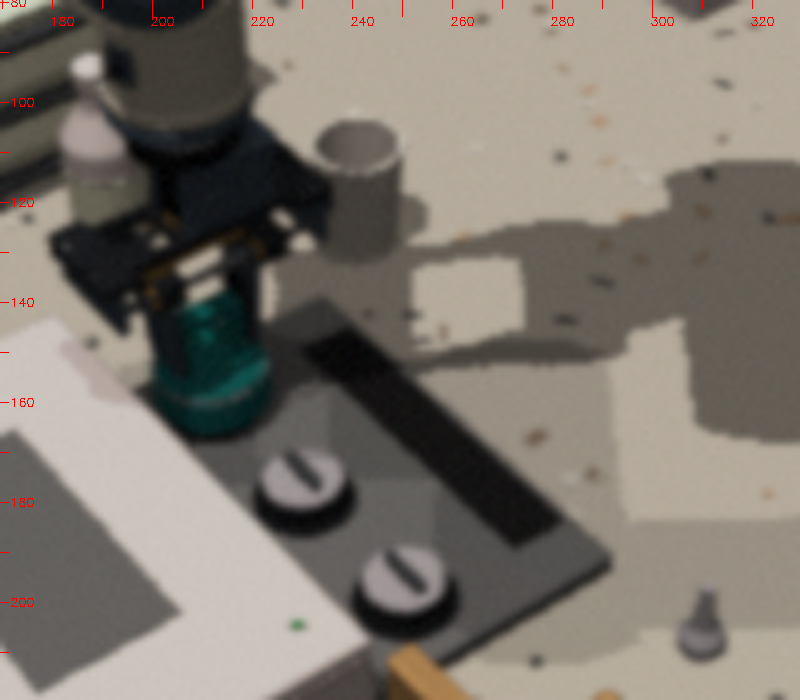

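View pics/wrist9.png

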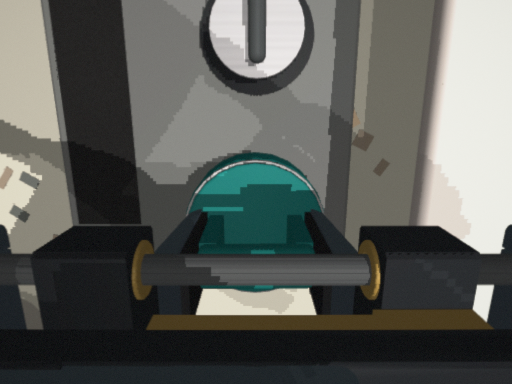

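Request:
{"fn": "send_rows", "kwargs": {
  "steps": [
    [[0,0,-0.04],0,40],
    [[0,0,-0.03],0,40],
    [[0,0,-0.02],0,40],
    [[0,0,0],0,40],
    [[0,0,0],0,40]
  ]
}}

```text
clock: 21.32
eef_pos: [0.5284, -0.3132, 0.0819]
tool_rot: [2.222, 2.221, -0.0]
wrist_force: [1.6, -0.3, 2.3]
grip_width: 0.0521
```

Request:
{"fn": "send_rows", "kwargs": {
  "steps": [
    [[0,0,0],0,60],
    [[0,0,0],0,72],
    [[0,0,0],0,72],
    [[0,0,-0.4],0,72],
    [[0,0,-0.8],0,72]
  ]
}}

```text
clock: 21.95
eef_pos: [0.5273, -0.3124, 0.1531]
tool_rot: [-2.219, -2.218, 0.001]
wrist_force: [-0.1, 0.1, 0.4]
grip_width: 0.0723
```

Request:
{"fn": "send_rows", "kwargs": {
  "steps": [
    [[0,0,-0.8],0,76],
    [[0,0,0],-1,76],
    [[0,0,0],-1,76],
    [[0,0,0],-1,76],
    [[0,0,0],-1,76]
  ]
}}

```text
clock: 22.58
eef_pos: [0.5282, -0.3131, 0.2018]
tool_rot: [-1.888, -2.511, 0.0]
wrist_force: [-0.9, -0.3, 0.2]
grip_width: 0.0757
```

```bash
python3 st.py;python3 - <<'E'
from h import *
for n in ('scene','wrist'): cv2.imwrite(f"pics/{n}10.png",read_camera(n)[:,:,::-1])
crop('pics/scene10a.png','pics/scene10.png',170,80,390,310,3)
E
```

```text
t 22.57 p [ 0.5282 -0.3131  0.2018] ytool [ 0.9607  0.2777 -0.0003] yaw(deg) of y from world y ccw -73.88 F [-0.9378 -0.2516  0.2268] grip 75.7 q [-0.6322  0.4895  1.389  -0.0001  1.2634 -0.9136]
```

View pics/scene10a.png

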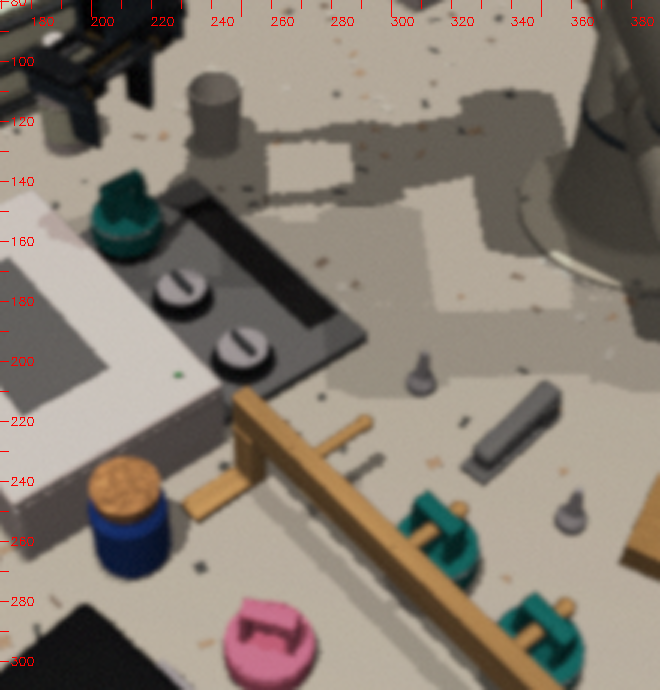

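View pics/wrist10.png

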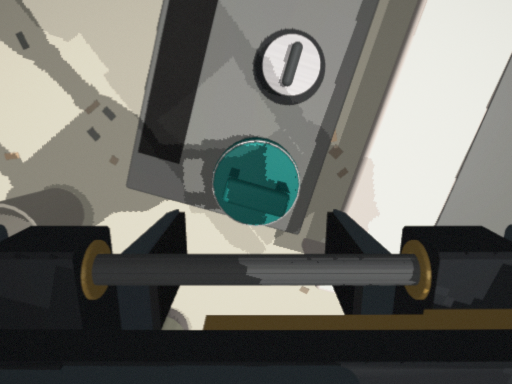

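Request:
{"fn": "send_rows", "kwargs": {
  "steps": [
    [[0,0,-0.2],-1,80],
    [[0,0,-0.2],-1,80],
    [[0,0,0],-1,80],
    [[0,0,0],-1,80],
    [[0,0,0],-1,80]
  ]
}}

```text
clock: 23.3
eef_pos: [0.5283, -0.3131, 0.2259]
tool_rot: [-1.426, -2.799, -0.0]
wrist_force: [0.1, 0.0, 0.5]
grip_width: 0.0801
```

Request:
{"fn": "send_rows", "kwargs": {
  "steps": [
    [[0,0,0],-1,80],
    [[0,0,0],-1,80],
    [[0,0,0],-1,80],
    [[0,0,0],-1,80],
    [[0,0,0],-1,80]
  ]
}}

```text
clock: 23.92
eef_pos: [0.5283, -0.3131, 0.2258]
tool_rot: [-0.918, -3.004, -0.0]
wrist_force: [0.6, -0.5, 0.5]
grip_width: 0.0801
```

Request:
{"fn": "send_rows", "kwargs": {
  "steps": [
    [[0,0,0],-1,80],
    [[0,0,0],-1,80],
    [[0,0,0],-1,80],
    [[0,0,0],-1,80],
    [[0,0,0],-1,80]
  ]
}}

```text
clock: 24.55
eef_pos: [0.5283, -0.3131, 0.2258]
tool_rot: [-0.383, -3.118, -0.0]
wrist_force: [0.2, -0.2, -0.5]
grip_width: 0.0799
```

Request:
{"fn": "send_rows", "kwargs": {
  "steps": [
    [[0,0,0],-1,80],
    [[0,0,0],-1,80],
    [[0,0,0],-1,80],
    [[0,0,0],-0.5,80],
    [[0,0,0],0,80]
  ]
}}

```text
clock: 25.18
eef_pos: [0.5283, -0.3131, 0.2259]
tool_rot: [-0.002, -3.142, -0.0]
wrist_force: [0.5, -0.6, -0.4]
grip_width: 0.0799
```

```bash
python3 st.py .535 .234 .241
```

```text
t 25.18 p [ 0.5283 -0.3131  0.2259] ytool [0.0015 1.     0.0001] yaw(deg) of y from world y ccw -0.09 F [ 0.4686 -0.581  -0.3547] grip 79.9 q [-0.6322  0.4675  1.3576  0.      1.3166 -2.2015]
delta world mm [  6.6519 547.1438  15.1088] tool shares [-0.0971  9.1192 -0.2513]
```

Request:
{"fn": "send_rows", "kwargs": {
  "steps": [
    [[0,0.93,-0.05],0,80],
    [[0,0.93,-0.05],0,80],
    [[0,0.93,-0.05],0,80],
    [[0,0.93,-0.05],0,80],
    [[0,0.93,-0.05],0,80]
  ]
}}

```text
clock: 25.8
eef_pos: [0.5283, -0.0325, 0.2412]
tool_rot: [0.004, 3.141, -0.0]
wrist_force: [0.7, 0.5, -0.5]
grip_width: 0.0802
```

Request:
{"fn": "send_rows", "kwargs": {
  "steps": [
    [[0,0.93,0],0,80],
    [[0,0.93,0],0,80],
    [[0,0.93,0],0,80],
    [[0,0.93,0],0,80],
    [[0,0.75,0],0,80]
  ]
}}

```text
clock: 26.42
eef_pos: [0.5282, 0.2362, 0.241]
tool_rot: [0.002, 3.141, 0.0]
wrist_force: [1.1, -0.9, -0.2]
grip_width: 0.0799
```

Request:
{"fn": "send_rows", "kwargs": {
  "steps": [
    [[0,0,0],0,80],
    [[0,0,0],0,80],
    [[0,0,0],0,80],
    [[0,0,0],0,80],
    [[0,0,0],0,80]
  ]
}}

```text
clock: 27.05
eef_pos: [0.5286, 0.2335, 0.241]
tool_rot: [0.002, 3.142, -0.0]
wrist_force: [-0.8, -0.2, 0.7]
grip_width: 0.0802
```

```bash
python3 - <<'E'
from h import *
import pickle
s=state();cv2.imwrite("pics/w11.png",read_camera('wrist')[:,:,::-1]);pickle.dump(s,open('w11.pkl','wb'))
crop('pics/w11a.png','pics/w11.png',200,120,460,250,3)
E
python3 st.py
```

```text
t 27.1 p [0.5286 0.2336 0.241 ] ytool [0.0009 1.     0.    ] yaw(deg) of y from world y ccw -0.05 F [ 0.6716  0.1453 -0.542 ] grip 80.2 q [ 0.3129  0.4017  1.4277 -0.      1.3122 -1.257 ]
```

View pics/w11a.png

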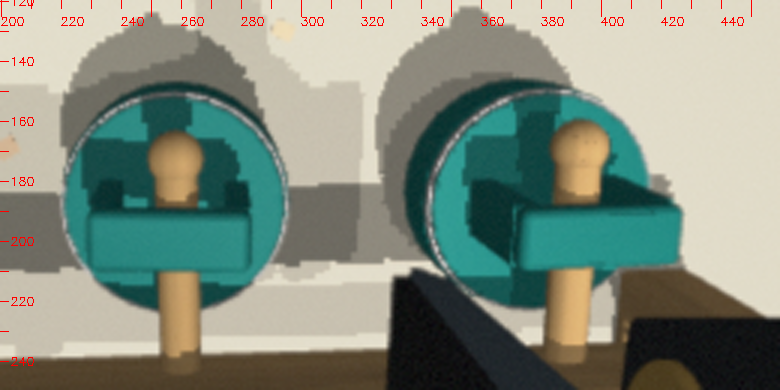

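```bash
python3 - <<'E'
from h import *
import pickle
np.set_printoptions(precision=4,suppress=True)
s=pickle.load(open('w11.pkl','rb'));W=cam('wrist',s)
a=lambda x,y:(200+x/3-.33,120+y/3-.33)
for C in [[(90,212),(88,271),(250,270),(250,210)],[(520,212),(520,270),(680,262),(682,207)]]:
    P=np.array([atz(W,a(*p),.112)[:2] for p in C]);c=P.mean(0)
    v=(P[2]+P[3]-P[0]-P[1])/2; print(P*1000,c,"yaw ccw deg",np.degrees(np.arctan2(-v[0],v[1])),"w",np.linalg.norm(v))
E
python3 st.py .5425 .234 .0735
```

```text
[[532.5164 210.0416]
 [551.6156 209.0161]
 [551.3672 259.946 ]
 [531.9549 259.576 ]] [0.5419 0.2346] yaw ccw deg 0.46188875964297355 w 0.05023377628662563
[[532.7173 343.3443]
 [551.5188 344.9685]
 [548.9885 395.2344]
 [531.1934 393.6089]] [0.5411 0.3693] yaw ccw deg 2.309376152003841 w 0.05030611510807785
t 27.1 p [0.5286 0.2336 0.241 ] ytool [0.0009 1.     0.    ] yaw(deg) of y from world y ccw -0.05 F [ 0.6716  0.1453 -0.542 ] grip 80.2 q [ 0.3129  0.4017  1.4277 -0.      1.3122 -1.257 ]
delta world mm [  13.9303    0.3745 -167.4698] tool shares [-0.2321  0.0064  2.7912]
```

Request:
{"fn": "send_rows", "kwargs": {
  "steps": [
    [[-0.23,0.01,0.4],0,80],
    [[0,0,0.7],-0.1,80],
    [[0,0,0.7],0,80],
    [[0,0,0.7],0,80],
    [[0,0,0.3],0,80]
  ]
}}

```text
clock: 27.72
eef_pos: [0.5412, 0.2341, 0.0707]
tool_rot: [0.01, -3.139, 0.001]
wrist_force: [-0.1, 0.9, 0.8]
grip_width: 0.08
```

Request:
{"fn": "send_rows", "kwargs": {
  "steps": [
    [[0,0,0],0,70],
    [[0,0,0],0,40],
    [[0,0,0],0,40],
    [[0,0,0],0,40],
    [[0,0,0],0,40]
  ],
  "force": 40
}}

```text
clock: 28.35
eef_pos: [0.5429, 0.2349, 0.0739]
tool_rot: [-0.011, 3.14, 0.001]
wrist_force: [0.2, 0.5, 8.2]
grip_width: 0.0523
```

```bash
python3 st.py .5425 .2346 .0735
```

```text
t 28.35 p [0.5429 0.2349 0.0739] ytool [-0.0069  1.      0.0005] yaw(deg) of y from world y ccw 0.39 F [0.1586 0.4757 8.2382] grip 52.3 q [ 0.3074  0.6116  1.5765 -0.0001  0.9517 -1.2703]
delta world mm [-0.4382 -0.2529 -0.4139] tool shares [ 0.0073 -0.0042  0.0069]
```

Request:
{"fn": "send_rows", "kwargs": {
  "steps": [
    [[0,0,-0.1],0,40],
    [[0,0,-0.1],0,40],
    [[0.2,0,0],0,40],
    [[0.5,-0.01,0],0,40],
    [[0.6,-0.01,0],0,40]
  ]
}}

```text
clock: 28.98
eef_pos: [0.4627, 0.2327, 0.0848]
tool_rot: [0.01, -3.141, 0.0]
wrist_force: [1.1, 1.2, -1.9]
grip_width: 0.0523
```

Request:
{"fn": "send_rows", "kwargs": {
  "steps": [
    [[0,0,-0.6],0.1,40],
    [[0,0,-0.7],0,40],
    [[0,-0.9,0],0,40],
    [[-0.2,-0.9,0],0,40],
    [[-0.2,-0.9,0],0,40]
  ]
}}

```text
clock: 29.6
eef_pos: [0.4874, 0.0696, 0.163]
tool_rot: [0.001, -3.142, -0.0]
wrist_force: [1.6, 0.0, -2.6]
grip_width: 0.0518
```

```bash
python3 - <<'E'
from h import *
import pickle
s=state();cv2.imwrite("pics/w12.png",read_camera('wrist')[:,:,::-1]);crop('pics/w12a.png','pics/w12.png',170,145,340,300,4.5)
E
python3 st.py .5283 -.198 .16
```

```text
t 29.65 p [0.489  0.0642 0.163 ] ytool [ 0.0014  1.     -0.0021] yaw(deg) of y from world y ccw -0.08 F [ 3.7389 -5.5753 -2.0347] grip 52.5 q [ 0.0109  0.3738  1.7289 -0.0024  1.0381 -1.5573]
delta world mm [  39.2656 -262.1886   -2.9758] tool shares [-0.6604 -4.3688  0.0593]
```

View pics/w12a.png

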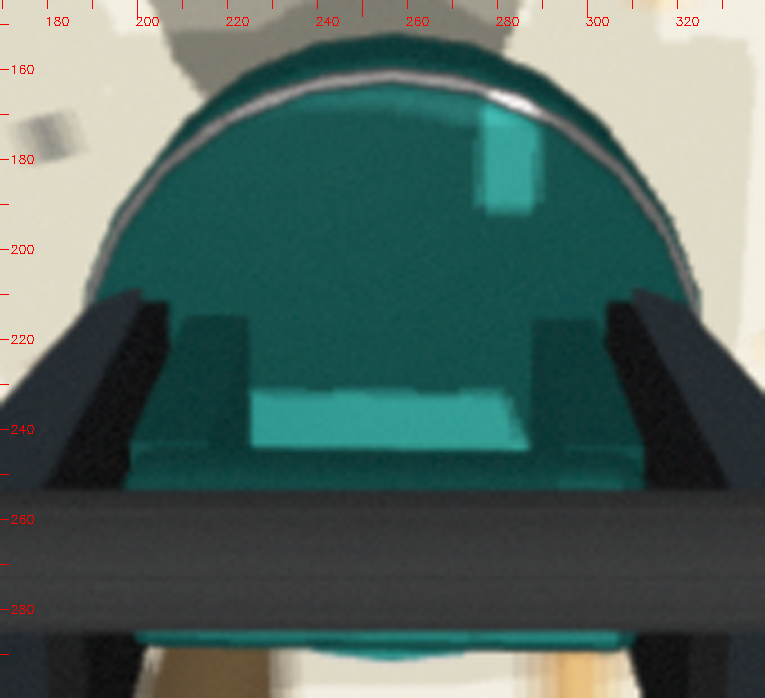

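Request:
{"fn": "send_rows", "kwargs": {
  "steps": [
    [[-0.13,-0.86,0],0,40],
    [[-0.13,-0.86,0],0,40],
    [[-0.13,-0.86,0],0,40],
    [[-0.13,-0.86,0],0,40],
    [[-0.13,-0.86,0],0,40]
  ]
}}

```text
clock: 30.28
eef_pos: [0.5265, -0.1882, 0.1628]
tool_rot: [-0.0, -3.141, -0.001]
wrist_force: [1.2, -0.1, -2.0]
grip_width: 0.0518
```

Request:
{"fn": "send_rows", "kwargs": {
  "steps": [
    [[0,0,0.3],0,40],
    [[0,0,0.3],0,40],
    [[0,0,0],0,40],
    [[0,0,0],0,40],
    [[0,0,0],0,40]
  ]
}}

```text
clock: 30.9
eef_pos: [0.5275, -0.187, 0.1277]
tool_rot: [-0.0, 3.141, -0.001]
wrist_force: [-0.9, 0.1, -2.2]
grip_width: 0.0518
```

```bash
python3 st.py .5283 -.1985 .1025
```

```text
t 30.9 p [ 0.5275 -0.187   0.1277] ytool [-0.0002  1.     -0.0005] yaw(deg) of y from world y ccw 0.01 F [-0.9221  0.0567 -2.1939] grip 51.8 q [-0.4474  0.5027  1.6098 -0.      1.028  -2.0183]
delta world mm [  0.7697 -11.4905 -25.1907] tool shares [-0.0124 -0.1913  0.42  ]
```

Request:
{"fn": "send_rows", "kwargs": {
  "steps": [
    [[-0.01,-0.19,0],0,40],
    [[0,0,0.2],0,40],
    [[0,0,0.2],0,40],
    [[0,0,0],0,40],
    [[0,0,0],0,40]
  ]
}}

```text
clock: 31.52
eef_pos: [0.5278, -0.1984, 0.1028]
tool_rot: [-0.0, -3.141, -0.0]
wrist_force: [0.1, 0.1, -1.0]
grip_width: 0.0519
```

Request:
{"fn": "send_rows", "kwargs": {
  "steps": [
    [[0,0,0.06],0,40],
    [[0,0,0.06],0,40],
    [[0,0,0.05],0,40],
    [[0,0,0],0,40],
    [[0,0,0],0,40]
  ]
}}

```text
clock: 32.15
eef_pos: [0.5279, -0.1985, 0.0928]
tool_rot: [0.0, 3.142, -0.0]
wrist_force: [0.2, -0.2, -1.4]
grip_width: 0.052
```

```bash
python3 st.py .5283 -.1985 .0765
```

```text
t 32.15 p [ 0.5279 -0.1985  0.0928] ytool [ 0.0002  1.     -0.    ] yaw(deg) of y from world y ccw -0.01 F [ 0.1707 -0.229  -1.4269] grip 52.0 q [-0.4656  0.5558  1.6301  0.      0.9555 -2.0362]
delta world mm [  0.43     0.0431 -16.2704] tool shares [-0.0071  0.0007  0.2712]
```

The underside is below the T-bar's top with no contact force. Now I'll push down and turn.

Request:
{"fn": "send_rows", "kwargs": {
  "steps": [
    [[0,0,0.08],0,40],
    [[0,0,0.07],0,40],
    [[0,0,0.06],0,40],
    [[0,0,0.06],0,40],
    [[0,0,0],0,40]
  ]
}}

```text
clock: 32.78
eef_pos: [0.528, -0.1985, 0.0766]
tool_rot: [0.0, 3.141, -0.0]
wrist_force: [-0.7, 1.3, 3.7]
grip_width: 0.0517
```

Request:
{"fn": "send_rows", "kwargs": {
  "steps": [
    [[0,0,0],0,40],
    [[0,0,0],1,40],
    [[0,0,0],1,40],
    [[0,0,0],1,40],
    [[0,0,0],1,40]
  ]
}}

```text
clock: 33.4
eef_pos: [0.5283, -0.1985, 0.0767]
tool_rot: [0.441, 3.109, -0.0]
wrist_force: [2.0, 2.2, 3.3]
grip_width: 0.0519
```

Request:
{"fn": "send_rows", "kwargs": {
  "steps": [
    [[0,0,0],1,40],
    [[0,0,0],1,40],
    [[0,0,0],1,40],
    [[0,0,0],1,40],
    [[0,0,0],1,40]
  ]
}}

```text
clock: 34.02
eef_pos: [0.5285, -0.1987, 0.0767]
tool_rot: [0.974, 2.985, 0.0]
wrist_force: [2.5, 0.5, 4.3]
grip_width: 0.0516
```

```bash
python3 st.py .5283 -.1985 .0765
```

```text
t 34.02 p [ 0.5285 -0.1987  0.0767] ytool [0.5898 0.8076 0.0004] yaw(deg) of y from world y ccw -36.14 F [2.5411 0.5059 4.2571] grip 51.6 q [-0.4655  0.5791  1.6427  0.0003  0.9185 -1.4057]
delta world mm [-0.1653  0.1559 -0.1887] tool shares [0.0038 0.0005 0.0031]
```

Request:
{"fn": "send_rows", "kwargs": {
  "steps": [
    [[0,0,0],1,40],
    [[0,0,0],1,40],
    [[0,0,0],1,40],
    [[0,0,0],1,40],
    [[0,0,0],1,40]
  ]
}}

```text
clock: 34.65
eef_pos: [0.5285, -0.1988, 0.0767]
tool_rot: [1.477, 2.771, 0.0]
wrist_force: [2.4, 0.1, 3.5]
grip_width: 0.0515
```

Request:
{"fn": "send_rows", "kwargs": {
  "steps": [
    [[0,0,0],1,40],
    [[0,0,0],1,40],
    [[0,0,0],1,40],
    [[0,0,0],1,40],
    [[0,0,0],1,40]
  ]
}}

```text
clock: 35.28
eef_pos: [0.5285, -0.1989, 0.0767]
tool_rot: [1.936, 2.472, 0.0]
wrist_force: [2.6, -0.9, 4.4]
grip_width: 0.052
```

Request:
{"fn": "send_rows", "kwargs": {
  "steps": [
    [[0,0,0],1,40],
    [[0,0,0],1,40],
    [[0,0,0],1,40],
    [[0,0,0],0.5,40],
    [[0,0,0],0,40]
  ]
}}

```text
clock: 35.9
eef_pos: [0.5281, -0.1987, 0.0766]
tool_rot: [2.221, 2.221, 0.0]
wrist_force: [1.3, -1.9, 4.3]
grip_width: 0.0521
```

```bash
python3 st.py;python3 - <<'E'
from h import *
cv2.imwrite(f"pics/w13.png",read_camera('wrist')[:,:,::-1])
E
```

```text
t 35.9 p [ 0.5281 -0.1987  0.0766] ytool [1.     0.0004 0.0005] yaw(deg) of y from world y ccw -89.98 F [ 1.2906 -1.9323  4.2508] grip 52.1 q [-0.4656  0.5791  1.643  -0.0001  0.9188 -0.466 ]
```

View pics/w13.png

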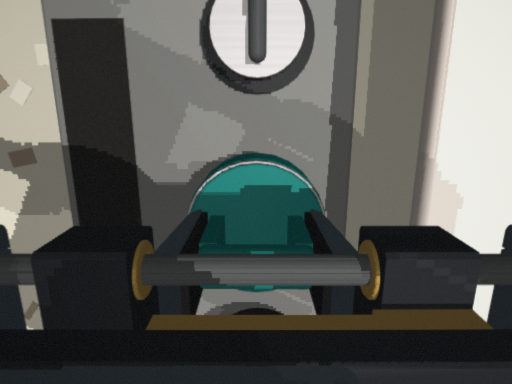

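Request:
{"fn": "send_rows", "kwargs": {
  "steps": [
    [[0,0,-0.04],0,40],
    [[0,0,-0.03],0,40],
    [[0,0,-0.02],0,40],
    [[0,0,0],0,40],
    [[0,0,0],0,40]
  ]
}}

```text
clock: 36.58
eef_pos: [0.5278, -0.1985, 0.0819]
tool_rot: [-2.221, -2.221, 0.0]
wrist_force: [0.6, -1.6, 2.1]
grip_width: 0.0518
```

```bash
python3 st.py;python3 - <<'E'
from h import *
cv2.imwrite(f"pics/scene14.png",read_camera('scene')[:,:,::-1])
crop('pics/scene14a.png','pics/scene14.png',150,80,390,310,3)
E
```

```text
t 36.58 p [ 0.5278 -0.1985  0.0819] ytool [ 1.     -0.0001 -0.0001] yaw(deg) of y from world y ccw -90.0 F [ 0.6079 -1.6409  2.0577] grip 51.8 q [-0.4656  0.5714  1.6392 -0.      0.9312 -0.4655]
```

View pics/scene14a.png

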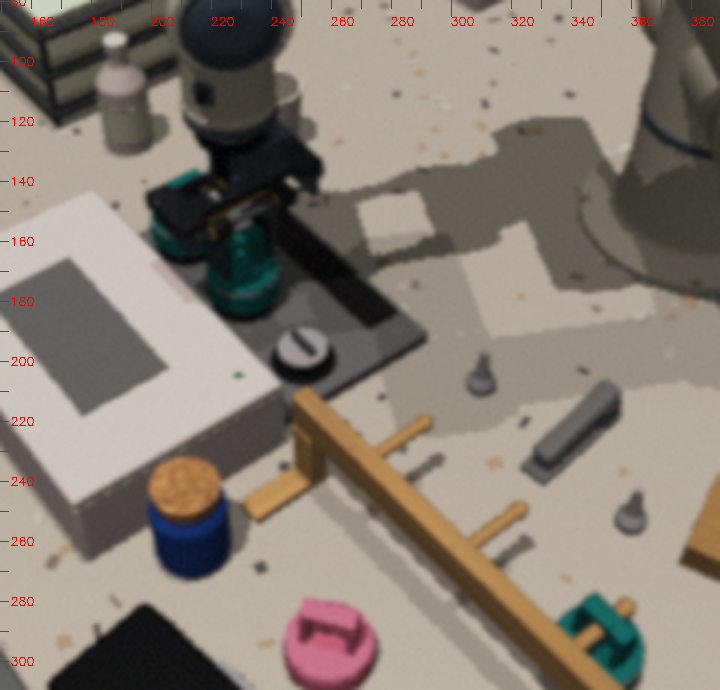

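Request:
{"fn": "send_rows", "kwargs": {
  "steps": [
    [[0,0,0],0,60],
    [[0,0,0],0,72],
    [[0,0,0],0,72],
    [[0,0,-0.4],0,72],
    [[0,0,-0.8],0,72]
  ]
}}

```text
clock: 37.25
eef_pos: [0.5267, -0.1979, 0.1533]
tool_rot: [-2.219, -2.219, 0.002]
wrist_force: [1.5, 0.4, 1.9]
grip_width: 0.0721
```

Request:
{"fn": "send_rows", "kwargs": {
  "steps": [
    [[0,0,-0.8],0,76],
    [[0,0,-0.6],-1,76],
    [[0,0,0],-1,76],
    [[0,0,0],-1,76],
    [[0,0,0],-1,76]
  ]
}}

```text
clock: 37.88
eef_pos: [0.5276, -0.1984, 0.2379]
tool_rot: [-1.888, -2.511, 0.0]
wrist_force: [-0.3, -0.0, -0.7]
grip_width: 0.076
```

Request:
{"fn": "send_rows", "kwargs": {
  "steps": [
    [[0,0,0],-1,80],
    [[0,0,0],-1,80],
    [[0,0,0],-1,80],
    [[0,0,0],-1,80],
    [[0,0,0],-1,80]
  ]
}}

```text
clock: 38.5
eef_pos: [0.5276, -0.1984, 0.2378]
tool_rot: [-1.423, -2.8, -0.0]
wrist_force: [0.3, 0.1, 1.7]
grip_width: 0.0802
```

Request:
{"fn": "send_rows", "kwargs": {
  "steps": [
    [[0,0,0],-1,80],
    [[0,0,0],-1,80],
    [[0,0,0],-1,80],
    [[0,0,0],-1,80],
    [[0,0,0],-1,80]
  ]
}}

```text
clock: 39.12
eef_pos: [0.5276, -0.1984, 0.2378]
tool_rot: [-0.915, -3.005, -0.0]
wrist_force: [-0.9, -0.3, 1.1]
grip_width: 0.0801
```

Request:
{"fn": "send_rows", "kwargs": {
  "steps": [
    [[0,0,0],-1,80],
    [[0,0,0],-1,80],
    [[0,0,0],-1,80],
    [[0,0,0],-1,80],
    [[0,0,0],-1,80]
  ]
}}

```text
clock: 39.75
eef_pos: [0.5276, -0.1984, 0.2378]
tool_rot: [-0.379, -3.118, -0.0]
wrist_force: [0.5, 0.3, 0.2]
grip_width: 0.0801
```

Request:
{"fn": "send_rows", "kwargs": {
  "steps": [
    [[0,0,0],-1,80],
    [[0,0,0],-1,80],
    [[0,0,0],-1,80],
    [[0,0,0],-0.5,80],
    [[0,0,0],0,80]
  ]
}}

```text
clock: 40.38
eef_pos: [0.5277, -0.1985, 0.2379]
tool_rot: [-0.001, -3.141, -0.0]
wrist_force: [-0.9, 0.0, 0.4]
grip_width: 0.0798
```

```bash
python3 st.py .535 .369 .241;python3 - <<'E'
from h import *
cv2.imwrite(f"pics/w15.png",read_camera('wrist')[:,:,::-1])
E
```

```text
t 40.38 p [ 0.5277 -0.1985  0.2379] ytool [0.0008 1.     0.0001] yaw(deg) of y from world y ccw -0.04 F [-0.8566  0.0406  0.4282] grip 79.8 q [-0.4656  0.3843  1.4659  0.      1.2916 -2.0357]
delta world mm [  7.278  567.4589   3.128 ] tool shares [-0.1142  9.4577 -0.0512]
```

View pics/w15.png

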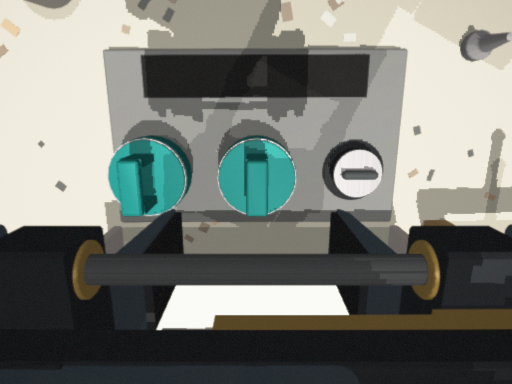

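Both chestpieces sit turned and centred, at (148,177) and (257,177). Next is the third.

Request:
{"fn": "send_rows", "kwargs": {
  "steps": [
    [[0,0.95,0],0,80],
    [[0,0.95,0],0,80],
    [[0,0.95,0],0,80],
    [[0,0.95,0],0,80],
    [[0,0.95,0],0,80]
  ]
}}

```text
clock: 41.05
eef_pos: [0.5277, 0.0883, 0.2381]
tool_rot: [0.002, 3.141, 0.0]
wrist_force: [0.7, -0.5, -0.2]
grip_width: 0.0799
```

Request:
{"fn": "send_rows", "kwargs": {
  "steps": [
    [[0,0.95,0],0,80],
    [[0,0.95,0],0,80],
    [[0,0.95,0],0,80],
    [[0,0.95,0],0,80],
    [[0,0.91,0],0,80]
  ]
}}

```text
clock: 41.68
eef_pos: [0.5276, 0.3711, 0.2379]
tool_rot: [0.002, 3.141, -0.0]
wrist_force: [0.6, -0.3, -1.0]
grip_width: 0.0798
```

Request:
{"fn": "send_rows", "kwargs": {
  "steps": [
    [[0,0,0],0,80],
    [[0,0,0],0,80],
    [[0,0,0],0,80],
    [[0,0,0],0,80],
    [[0,0,0],0,80]
  ]
}}

```text
clock: 42.3
eef_pos: [0.5281, 0.3685, 0.2381]
tool_rot: [0.002, 3.142, 0.0]
wrist_force: [0.7, -0.7, 0.3]
grip_width: 0.0799
```

```bash
python3 - <<'E'
from h import *
import pickle
s=state();cv2.imwrite("pics/w16.png",read_camera('wrist')[:,:,::-1]);pickle.dump(s,open('w16.pkl','wb'))
crop('pics/w16a.png','pics/w16.png',150,120,410,250,3)
E
python3 st.py
```

```text
t 42.35 p [0.5281 0.3687 0.2381] ytool [0.0009 1.     0.0001] yaw(deg) of y from world y ccw -0.05 F [-0.7197 -1.1001  0.1785] grip 80.0 q [ 0.5168  0.5008  1.2628 -0.      1.3778 -1.0531]
```

View pics/w16a.png

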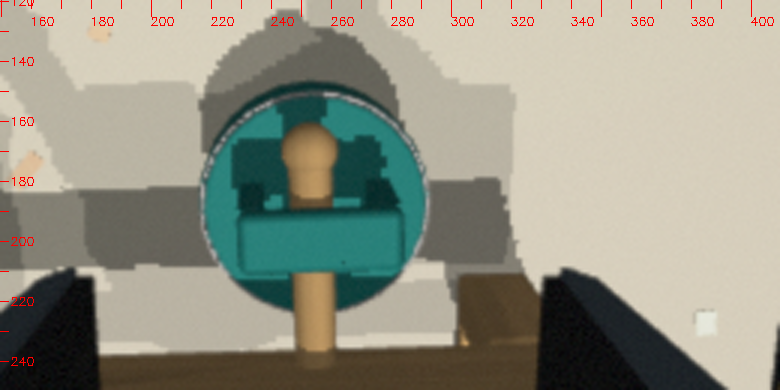

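```bash
python3 - <<'E'
from h import *
import pickle
np.set_printoptions(precision=4,suppress=True)
s=pickle.load(open('w16.pkl','rb'));W=cam('wrist',s)
a=lambda x,y:(150+x/3-.33,120+y/3-.33)
for C in [[(240,214),(240,274),(404,271),(402,211)]]:
    P=np.array([atz(W,a(*p),.112)[:2] for p in C]);c=P.mean(0)
    v=(P[2]+P[3]-P[0]-P[1])/2; print(P*1000,c,"yaw ccw deg",np.degrees(np.arctan2(-v[0],v[1])),"w",np.linalg.norm(v))
E
python3 st.py .5418 .3685 .073
```

```text
[[531.9178 345.3082]
 [551.1777 344.9091]
 [550.2796 395.9934]
 [531.0449 394.9932]] [0.5411 0.3703] yaw ccw deg 1.0068873097606774 w 0.050392390903681666
t 42.35 p [0.5281 0.3687 0.2381] ytool [0.0009 1.     0.0001] yaw(deg) of y from world y ccw -0.05 F [-0.7197 -1.1001  0.1785] grip 80.0 q [ 0.5168  0.5008  1.2628 -0.      1.3778 -1.0531]
delta world mm [  13.7098   -0.162  -165.0542] tool shares [-0.2281 -0.0027  2.7509]
```

Request:
{"fn": "send_rows", "kwargs": {
  "steps": [
    [[-0.23,0.02,0.4],0,80],
    [[0,0,0.7],-0.35,80],
    [[0,0,0.7],0,80],
    [[0,0,0.65],0,80],
    [[0,0,0.3],0,80]
  ]
}}

```text
clock: 42.98
eef_pos: [0.5408, 0.3694, 0.0697]
tool_rot: [0.038, -3.138, 0.003]
wrist_force: [0.3, 0.3, 0.1]
grip_width: 0.0805
```

Request:
{"fn": "send_rows", "kwargs": {
  "steps": [
    [[0,0,0],0,70],
    [[0,0,0],0,40],
    [[0,0,0],0,40],
    [[0,0,0],0,40],
    [[0,0,0],0,40]
  ],
  "force": 40
}}

```text
clock: 43.6
eef_pos: [0.5424, 0.3707, 0.0742]
tool_rot: [-0.038, 3.139, 0.002]
wrist_force: [-0.2, -0.5, 7.2]
grip_width: 0.0515
```

Request:
{"fn": "send_rows", "kwargs": {
  "steps": [
    [[0,0,-0.1],0,40],
    [[0,0,-0.1],0,40],
    [[0.2,0,0],0,40],
    [[0.5,0,0],0,40],
    [[0.6,0,0],0,40]
  ]
}}

```text
clock: 44.22
eef_pos: [0.4623, 0.3681, 0.0847]
tool_rot: [0.037, -3.141, 0.0]
wrist_force: [-0.5, 1.1, -2.1]
grip_width: 0.0518
```

```bash
python3 st.py .5283 -.083 .16
```

```text
t 44.23 p [0.4623 0.3681 0.0847] ytool [-0.0239  0.9997 -0.0001] yaw(deg) of y from world y ccw 1.37 F [-0.4714  1.1389 -2.1247] grip 51.8 q [ 0.5714  0.5969  1.5679  0.0001  0.9771 -1.0233]
delta world mm [  66.0495 -451.1091   75.2871] tool shares [-0.9207 -7.5427 -1.2545]
```

Request:
{"fn": "send_rows", "kwargs": {
  "steps": [
    [[0,0,-0.6],0.35,40],
    [[0,0,-0.7],0,40],
    [[0,-0.9,0],0,40],
    [[0,-0.95,0],0,40],
    [[0,-0.95,0],0,40]
  ]
}}

```text
clock: 44.85
eef_pos: [0.4625, 0.199, 0.1629]
tool_rot: [0.001, -3.142, 0.0]
wrist_force: [1.0, -0.5, -2.1]
grip_width: 0.0515
```

Request:
{"fn": "send_rows", "kwargs": {
  "steps": [
    [[-0.2,-0.9,0],0,40],
    [[-0.2,-0.9,0],0,40],
    [[-0.2,-0.9,0],0,40],
    [[-0.2,-0.9,0],0,40],
    [[-0.2,-0.7,0],0,40]
  ]
}}

```text
clock: 45.48
eef_pos: [0.523, -0.0593, 0.1629]
tool_rot: [-0.001, -3.141, -0.0]
wrist_force: [0.7, 0.4, -2.0]
grip_width: 0.0522
```

Request:
{"fn": "send_rows", "kwargs": {
  "steps": [
    [[0,0,0.3],0,40],
    [[0,0,0.3],0,40],
    [[0,0,0],0,40],
    [[0,0,0],0,40],
    [[0,0,0],0,40]
  ]
}}

```text
clock: 46.1
eef_pos: [0.524, -0.0574, 0.1276]
tool_rot: [-0.0, 3.14, -0.0]
wrist_force: [-0.6, -0.9, -0.9]
grip_width: 0.0519
```

```bash
python3 - <<'E'
from h import *
cv2.imwrite("pics/w17.png",read_camera('wrist')[:,:,::-1]);crop('pics/w17a.png','pics/w17.png',170,145,340,300,4.5)
E
python3 st.py .5283 -.0835 .103
```

```text
t 46.15 p [ 0.524  -0.0575  0.1276] ytool [-0.0001  1.     -0.0002] yaw(deg) of y from world y ccw 0.01 F [ 0.3192 -0.216  -1.9002] grip 51.8 q [-0.2226  0.4644  1.6892 -0.      0.987  -1.7935]
delta world mm [  4.3295 -25.9849 -24.5653] tool shares [-0.0717 -0.433   0.4096]
```

View pics/w17a.png

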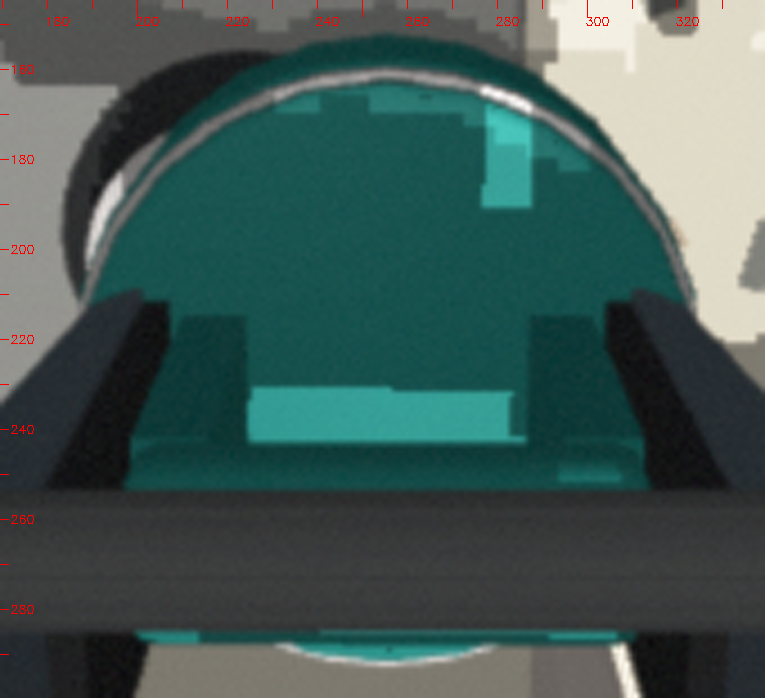

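Same hold as before.

Request:
{"fn": "send_rows", "kwargs": {
  "steps": [
    [[-0.07,-0.43,0],0,40],
    [[0,0,0.2],0,40],
    [[0,0,0.2],0,40],
    [[0,0,0],0,40],
    [[0,0,0],0,40]
  ]
}}

```text
clock: 46.78
eef_pos: [0.5278, -0.083, 0.1029]
tool_rot: [0.0, -3.141, -0.0]
wrist_force: [-0.2, -0.4, -1.7]
grip_width: 0.0519
```

Request:
{"fn": "send_rows", "kwargs": {
  "steps": [
    [[0,0,0.06],0,40],
    [[0,0,0.06],0,40],
    [[0,0,0.05],0,40],
    [[0,0,0],0,40],
    [[0,0,0],0,40]
  ]
}}

```text
clock: 47.4
eef_pos: [0.5279, -0.0835, 0.0927]
tool_rot: [0.0, 3.142, -0.0]
wrist_force: [0.4, -0.9, -1.5]
grip_width: 0.0517
```

```bash
python3 st.py .5283 -.0835 .077
```

```text
t 47.4 p [ 0.5279 -0.0835  0.0927] ytool [ 0.0001  1.     -0.0001] yaw(deg) of y from world y ccw -0.01 F [ 0.4295 -0.9209 -1.5334] grip 51.7 q [-0.2685  0.5238  1.7033 -0.0001  0.9144 -1.8391]
delta world mm [  0.4094  -0.0423 -15.7443] tool shares [-0.0068 -0.0007  0.2624]
```

Request:
{"fn": "send_rows", "kwargs": {
  "steps": [
    [[0,0,0.08],0,40],
    [[0,0,0.07],0,40],
    [[0,0,0.06],0,40],
    [[0,0,0.06],0,40],
    [[0,0,0],0,40]
  ]
}}

```text
clock: 48.02
eef_pos: [0.528, -0.0835, 0.0765]
tool_rot: [0.0, 3.141, -0.0]
wrist_force: [0.1, -0.3, 3.9]
grip_width: 0.0515
```

Request:
{"fn": "send_rows", "kwargs": {
  "steps": [
    [[0,0,0],0,40],
    [[0,0,0],1,40],
    [[0,0,0],1,40],
    [[0,0,0],1,40],
    [[0,0,0],1,40]
  ]
}}

```text
clock: 48.65
eef_pos: [0.5281, -0.0834, 0.0766]
tool_rot: [0.441, 3.11, -0.0]
wrist_force: [1.6, 1.1, 4.9]
grip_width: 0.0515
```

Request:
{"fn": "send_rows", "kwargs": {
  "steps": [
    [[0,0,0],1,40],
    [[0,0,0],1,40],
    [[0,0,0],1,40],
    [[0,0,0],1,40],
    [[0,0,0],1,40]
  ]
}}

```text
clock: 49.28
eef_pos: [0.5281, -0.0835, 0.0766]
tool_rot: [0.974, 2.986, 0.0]
wrist_force: [-0.0, 0.1, 4.7]
grip_width: 0.0518
```

```bash
python3 st.py .5283 -.0835 .0765
```

```text
t 49.27 p [ 0.5281 -0.0835  0.0766] ytool [0.5897 0.8076 0.0002] yaw(deg) of y from world y ccw -36.14 F [-0.0245  0.0857  4.6855] grip 51.8 q [-0.2685  0.5485  1.7167 -0.      0.8759 -1.2085]
delta world mm [ 0.2293 -0.0397 -0.1152] tool shares [-0.0035  0.0017  0.0019]
```

Request:
{"fn": "send_rows", "kwargs": {
  "steps": [
    [[0,0,0],1,40],
    [[0,0,0],1,40],
    [[0,0,0],1,40],
    [[0,0,0],1,40],
    [[0,0,0],1,40]
  ]
}}

```text
clock: 49.9
eef_pos: [0.5281, -0.0835, 0.0766]
tool_rot: [1.478, 2.772, 0.0]
wrist_force: [0.8, -0.4, 4.6]
grip_width: 0.0517
```

Request:
{"fn": "send_rows", "kwargs": {
  "steps": [
    [[0,0,0],1,40],
    [[0,0,0],1,40],
    [[0,0,0],1,40],
    [[0,0,0],1,40],
    [[0,0,0],1,40]
  ]
}}

```text
clock: 50.52
eef_pos: [0.5281, -0.0835, 0.0766]
tool_rot: [1.937, 2.473, 0.0]
wrist_force: [1.0, -0.7, 3.4]
grip_width: 0.0514
```

Request:
{"fn": "send_rows", "kwargs": {
  "steps": [
    [[0,0,0],1,40],
    [[0,0,0],1,40],
    [[0,0,0],1,40],
    [[0,0,0],0.5,40],
    [[0,0,0],0,40]
  ]
}}

```text
clock: 51.15
eef_pos: [0.528, -0.0835, 0.0766]
tool_rot: [2.221, 2.222, 0.0]
wrist_force: [1.2, -0.4, 4.9]
grip_width: 0.0519
```

Request:
{"fn": "send_rows", "kwargs": {
  "steps": [
    [[0,0,-0.04],0,40],
    [[0,0,-0.03],0,40],
    [[0,0,-0.02],0,40],
    [[0,0,0],0,40],
    [[0,0,0],0,40]
  ]
}}

```text
clock: 51.78
eef_pos: [0.5279, -0.0834, 0.0819]
tool_rot: [2.222, 2.221, 0.0]
wrist_force: [1.5, -0.7, 2.2]
grip_width: 0.0515
```

```bash
python3 st.py;python3 - <<'E'
from h import *
cv2.imwrite(f"pics/w18.png",read_camera('wrist')[:,:,::-1])
E
```

```text
t 51.77 p [ 0.5279 -0.0834  0.0819] ytool [ 1.     -0.0001  0.    ] yaw(deg) of y from world y ccw -90.01 F [ 1.4953 -0.6575  2.2473] grip 51.5 q [-0.2685  0.5403  1.7125 -0.      0.8888 -0.2684]
```

View pics/w18.png

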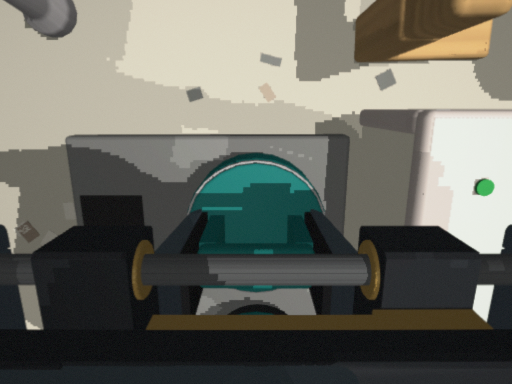

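Request:
{"fn": "send_rows", "kwargs": {
  "steps": [
    [[0,0,0],0,60],
    [[0,0,0],0,72],
    [[0,0,0],0,72],
    [[0,0,-0.4],0,72],
    [[0,0,-0.8],0,72]
  ]
}}

```text
clock: 52.45
eef_pos: [0.5266, -0.0831, 0.1534]
tool_rot: [-2.219, -2.219, 0.003]
wrist_force: [0.8, 0.3, -0.9]
grip_width: 0.0724
```

Request:
{"fn": "send_rows", "kwargs": {
  "steps": [
    [[0,0,-0.9],0,76],
    [[0,0,-0.9],0,76],
    [[0.9,0,0],0,76],
    [[0.9,0,0],0,76],
    [[0.9,0,0],0,76]
  ]
}}

```text
clock: 53.08
eef_pos: [0.5276, 0.0801, 0.2621]
tool_rot: [2.222, 2.221, 0.0]
wrist_force: [1.1, -0.3, -0.6]
grip_width: 0.0763
```

Request:
{"fn": "send_rows", "kwargs": {
  "steps": [
    [[0.9,0,0],0,76],
    [[0.9,0,0],0,76],
    [[0.9,0,0],0,76],
    [[0,0,0],0,76],
    [[0,0,0],0,76]
  ]
}}

```text
clock: 53.7
eef_pos: [0.5276, 0.2404, 0.2617]
tool_rot: [-2.221, -2.222, 0.001]
wrist_force: [0.0, -0.6, -0.0]
grip_width: 0.0761
```

```bash
python3 st.py;python3 - <<'E'
from h import *
for n in ('scene','top'): cv2.imwrite(f"pics/{n}19.png",read_camera(n)[:,:,::-1])
crop('pics/scene19a.png','pics/scene19.png',150,90,400,310,3)
crop('pics/top19a.png','pics/top19.png',225,140,365,240,5)
E
```

```text
t 53.7 p [0.5276 0.2404 0.2617] ytool [ 1.      0.0005 -0.0006] yaw(deg) of y from world y ccw -89.97 F [ 0.0188 -0.6401 -0.0211] grip 76.1 q [ 0.3247  0.3871  1.3921 -0.0002  1.3631  0.3242]
```

View pics/scene19a.png

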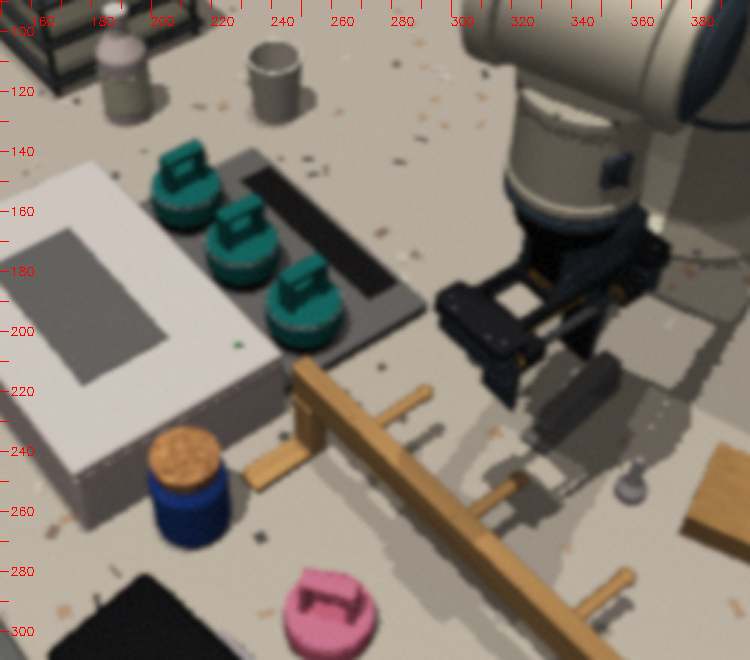

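View pics/top19a.png

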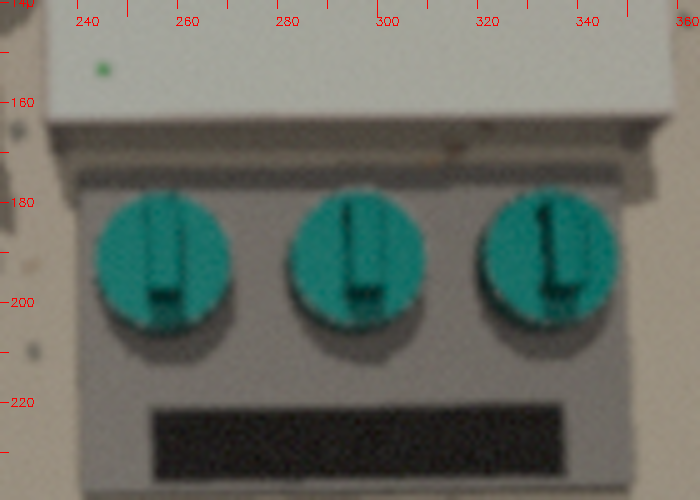

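View pics/top19.png

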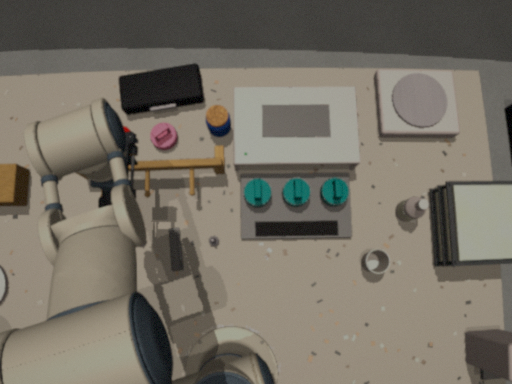

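Run:
```python
from h import *
np.set_printoptions(precision=4,suppress=True)
T=cam('top');S=cam('scene')
I={'top':cv2.imread('pics/top19.png'),'scene':cv2.imread('pics/scene19.png')}
for h,col in ((.018,(0,255,255)),(.034,(0,0,255))):
  J={}
  for n,c,x0,y0,x1,y1,s in (('top',T,235,170,355,210,6),('scene',S,190,130,270,215,6)):
    im=I[n][y0:y1,x0:x1];im=cv2.resize(im,None,fx=s,fy=s,interpolation=cv2.INTER_CUBIC)
    for y in (-.083,-.198,-.313):
        b=.02+h; X0=np.array([.528,y,b])
        for P in ([[dx,dy,.082] for dx,dy in ((-.026,-.01),(.026,-.01),(.026,.01),(-.026,.01))],[[.042*np.cos(a),.042*np.sin(a),.034] for a in np.linspace(0,6.28,40)]):
            q=(proj(c,X0+np.array(P))-[x0,y0]+.5)*s
            cv2.polylines(im,[q.astype(int)],True,col,1)
    cv2.imwrite(f'pics/ov_{n}_{int(h*1000)}.png',im)
a=cv2.imread('pics/ov_scene_18.png');b=cv2.imread('pics/ov_scene_34.png')
o=np.hstack([a,b]);o=cv2.resize(o,None,fx=.8,fy=.8);cv2.imwrite('pics/ov_s.png',o);print(o.shape)
```

```text
(408, 768, 3)
```

View pics/ov_s.png

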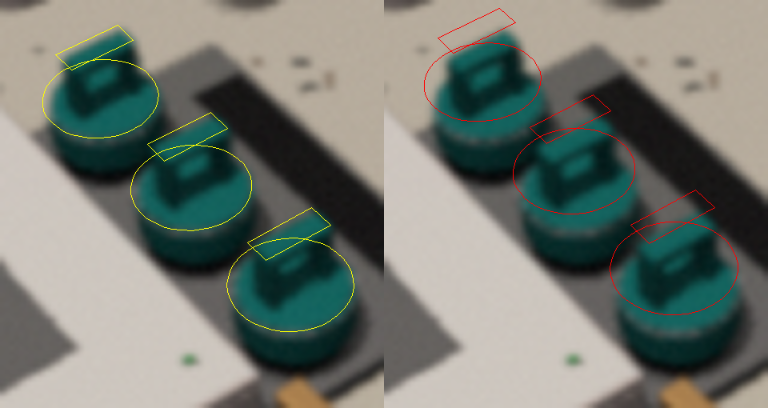

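View pics/ov_top_18.png

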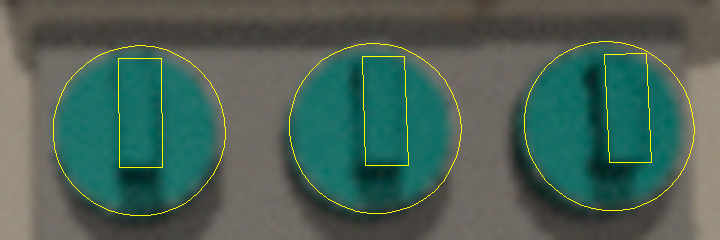

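All three fit the locked-height model (underside 18 mm) rather than the crosswise one, and they are centred on their posts. I'm handing in.

Run:
```python
from station import *
print(job_done())
```

```text
the job is handed in; nothing more can be done
None
```

The tray is out at its stop, and all three teal chestpieces were lifted off the rail and docked, each on its own post. I handed the job in at about 54 s of the 210 s.

- **Tray:** I pressed on the rubber strip with about 20 N and pulled until the x force rose to 12 N. The strip then measured 182 mm in front of the housing, where fully out should be 181 mm.
- **Docking:** each chestpiece went over its T-bar without contact, was pushed down to about 13 mm above the tray and turned 90°. Each came up to about 18 mm before I let go.
- **Final views:** in the top camera all three are centred on their posts with handles turned crosswise, and the tray is still out. The gripper was open and touching nothing.

**Disagreements and gaps:**
- The scene camera's overlay sat about 1 to 2 pixels off. The same camera had put the posts' T-bars about 8 mm too low earlier, so I put this down to its calibration. Even so, its heights clearly fit the locked position and not one resting crosswise on the T-bar.
- I did not pull on the docked pieces to test the locks.
- In the last pictures the arm hid one otoscope tip and the card box from the top camera. The scene view showed the tip in place and part of the box. The bystanders I could see had not moved.

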